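# Load the bench steriliser under its push-and-turn safety cap and set the timer

## Robot

A 7-joint arm with a two-finger parallel gripper is mounted at the origin on a cart in front of the work surface, level with it; the furniture and walls round the work are solid. World frame = base frame: x ahead of the robot, y to its left, z up, the work surface at z = 0. Lengths are in mm, angles in rad, forces in N, time in s.
With the tool pointing down it reaches from about 425 to 925 mm from the base axis. Payload 6.8 kg.
Tool frame: the origin (TCP) lies on the mounting face of the last link; the fingertips stand 182 mm ahead of it and the grasp point (between the pads) lies 163 mm ahead of it; z points along the fingers, y is the direction in which the jaws open and shut (so a half turn about z gives the same grasp; the last joint's range is limited). The gripper opens to 88 mm and grips with 3 to 60 N. Pads are 20 mm wide; open, the fingers measure 115 mm over their backs; the gripper's body (75 mm by 178 mm) begins 61 mm behind the grasp point.
Start: joints at [-1.353, 0.477, 0.022, 1.555, -0.011, 1.109, -0.083], TCP at [216.043, 639.506, 404.664] pointing down, gripper open.
Joint ranges: [-2.96, 2.96], [-0.34, 2.1], [-1.41, 1.46], [0.24, 2.44], [-1.37, 4.51], [0.17, 1.92], [-2.96, 2.96]. Speed limits (rad/s): [2.39, 2.39, 3.14, 3.14, 3.14, 3.14, 3.14].

## Interface

Orientations are given as a unit quaternion [w, x, y, z].
In Python, from station import telemetry, eyes, workorder gives the robot as it stands.
- The arm moves only by the shell command python3 -m creep 'ROWS' [FORCE]. ROWS is JSON, a list that holds one entry, the list of rows, each a list of 7 numbers: the turn, a rotation vector about the tool's x, y, z as a fraction of full scale, then the shift along the tool's x, y, z as a fraction of full scale, then the opening, from 0 (shut) to 1 (fully open). In form: [[[rx, ry, rz, tx, ty, tz, claw], ...]]. A call has 1 to 8 rows; each row is the pose to reach, as a shift and turn from the pose measured when the call began, along the tool's axes at that moment; what a row does not reach only later rows make up. Full scale, the value 1, is 0.12 m for a shift and 90 degrees for a turn. A row lasts 1/10 s, in which the tool goes at most 50 mm and 8.59 degrees, less where a joint would pass 70% of its speed; a pose out of reach is approached as far as the arm can. A call with a number of a shift or a turn outside -1 to 1 is refused whole. A call with a gripper value outside its range is refused whole. The fingers move at their own pace and stop on an object; FORCE is the grip in N (left out, the last holds). Time passes only in rows, so rows that repeat a pose let the fingers close. It gives the time, the measured TCP pose, the force and the opening at its end, in the units of the state.
- telemetry.sense(): the state, without advancing time (a new reading comes with each control period).
- eyes.capture(name): name is "side" or "top"; returns a dict with "color" (480x640x3 uint8, red, green, blue), "range_z" (480x640 float32, mm along the optical axis (not along the pixel's ray), 0 where there is no reading), "K" (3x3 intrinsics, pixels), "R" (3x3) and "t" (3): a world point X has camera coordinates R X + t. Camera axes: x right, y down, z forward; pixel columns grow to the right and rows downward; lengths in mm; the calibration is good to about 2 mm. A picture is of the moment at which its call begins.
- workorder.close_job(): hands the job in, once; it reports no verdict.
The state is a dict: "t": time; "joints": joint angles; "qvel": joint speeds; "effort": joint torques, N m; "eef_pos": TCP position; "tool_rot": TCP orientation; "wrist_force": force on the tool from outside, world axes, zero at the start; "torque": the same for the moment, N m; "grip_width": finger opening in mm.
Only numpy, scipy, OpenCV 4.12 (cv2) and the standard library are available. Lean on these libraries where they do the work, as an engineer would, in place of code of your own. Each camera call takes 0.05 s, during which the arm holds its last target.

## Task

Load the bench steriliser: press the pot's safety cap down and turn it counter-clockwise to free it, lift it off, and put the two or three sample bottles that are out on the bench round it into the pot, on its floor and cap end up (those beside the parts cabinet at the back stay there). Put the cap back, press it down and turn it clockwise until both its ears are locked under the jaws again and it has risen into their notches; then turn the timer dial until its pointer meets the set-point tab on the rim of the scale. Leave the other things on the bench alone.

Things in the scene. Friction and masses are not known exactly. Their poses are not given: they have to be found in the camera images.
- steriliser: bench steriliser, fixed: grey plinth 190 x 360 x 12 mm carrying an open steel pot and, beside it, a white dial housing 110 x 110 mm, its top at 62 mm. Origin on the pot's axis at bench height, z up; the dial's axis is at y = -195 mm in this frame. Two steel jaws stand outside the pot's rim, on its +x and -x sides
- pot_mouth (a point): centre of the pot's mouth, on its axis at rim height (125 mm above the bench); axes as the steriliser's. The pot is 150 mm wide inside, 160 mm outside
- pot_floor (a point): centre of the pot's inner floor (14 mm above the bench); axes as the steriliser's
- jaw_1 (a point): the jaw on the +x side (the one on the -x side is the same, turned half round): middle of its notch, 105 mm from the pot's axis, under a roof (radius 91 to 118 mm, 46 mm wide, underside 139 mm and top 145 mm above the bench). The notch is 34 mm wide, between a deep stop at its clockwise end (seen from above) and a tooth hanging 4 mm down at its counter-clockwise end
- seal (a joint): height (m) of the sprung, slippery seal ring round the rim (radius 81 to 89 mm) on which the cap's disc rests: 0 with the cap locked (ring top 133 mm above the bench), 0.005 with no cap on, -0.008 pressed fully down; spring 1 N per mm, pushing up with 10 N at 0
- cap_grip (a point): the loose safety cap, 350 g: grey disc 175 mm across, 6 mm thick, with a plug 140 mm wide and 6 mm deep under it, and a black bar handle along x, 80 mm long, 18 mm wide, 34 mm high above the disc. This point: on the axis in the handle, 14 mm below its top, 20 mm above the disc, 32 mm above the plug's underside; z up. Locked, it is 34 mm above the rim, x along the steriliser's x (either way round)
- cap_ear (a point): end of one of the cap's two steel ears (22 mm wide, 6 mm thick), 107 mm from its axis, along its +x; the other is opposite. Locked, the teeth stop the ears. With the cap pressed down 5 to 8 mm (12 to 15 N) they pass under the teeth; turned 25 degrees or more counter-clockwise (30 to 45 is good) they are clear and the cap lifts off. Relocking: about 4 degrees past aligned they meet the stops
- timer_dial (a joint): angle of the timer dial (rad), 0 to 4.2, growing clockwise from above; at 0 its pointer points along the steriliser's -x. Light friction, stays where it is left
- dial_grip (a point): on the dial's axis, 90 mm above the bench, in its bar grip (46 mm long, 13 mm wide, from 69 to 99 mm above the bench, standing on a disc of radius 27 mm); its x axis is along the bar and the pointer is at -x
- pointer_tip (a point): tip of the white pointer of the dial, 34 mm from its axis, 66 mm above the bench
- set_tab (a joint): angle of the set-point tab on the same axis and scale as the dial: the dial is right when its angle equals this one. The tab is stiff and is not to be moved
- tab_tip (a point): inner tip of the black set-point tab (a block 14 x 10 mm, 5 mm high, with a short nib) at the rim of the dial's scale, 34 mm from the dial's axis, 66 mm above the bench
- bottle_1_mid (a point): white cylindrical sample bottle with a ribbed screw cap (never opened), standing upright; body 46 mm across up to 84 mm, screw cap 36 mm across above that, 99 mm tall over all, 150 g, most of it in the bottom third. This point is on its axis, 49.5 mm above its underside; z along the axis, up. May be absent.
- bottle_2_mid (a point): white cylindrical sample bottle with a ribbed screw cap (never opened), standing upright; body 46 mm across up to 84 mm, screw cap 36 mm across above that, 99 mm tall over all, 150 g, most of it in the bottom third. This point is on its axis, 49.5 mm above its underside; z along the axis, up. May be absent.
- bottle_3_mid (a point): white cylindrical sample bottle with a ribbed screw cap (never opened), standing upright; body 46 mm across up to 84 mm, screw cap 36 mm across above that, 99 mm tall over all, 150 g, most of it in the bottom third. This point is on its axis, 49.5 mm above its underside; z along the axis, up. May be absent.
- wash_bottle: bystander: white squeeze wash bottle with a bent spout, 62 mm wide, 199 mm tall; origin at its underside
- petri_dish: bystander: covered dish, 60 mm across, 15 mm high; origin at its underside
- tds_meter: bystander: white pen-shaped meter 27 x 145 x 16 mm, long along its y; origin at its underside

How it is judged:
By the outcome, as a careful person would: the job done as asked, in the order asked, and still so for the second after the job is handed in, with the robot touching nothing.
Of bottle_1, bottle_2, bottle_3 only 2 to 3 are there at a start; the rules pass over those that are not, and their reading is None.
At some moment in a run one of bottle_1, bottle_2, bottle_3, cap may be knocked a few centimetres aside while the robot is not near it.
It also fails if it takes over 210 s, if anything falls off the work surface, if the arm or the gripper's body presses on something with over 40 N, if the wrist force passes 120 N, or if a joint passes its speed limit or range.

## Working session

There is one attempt and no reset: what is moved stays moved. The work goes in short steps, Python scripts to look and compute and a shell command to move; the robot and the scene stay as the last step left them, time stands still between calls to the robot, and variables do not carry over. Pictures are saved under pics/ and viewed, and the job is handed in when it is done.

```bash
ls -la; mkdir -p pics; python3 - <<'E'
from station import telemetry, eyes
import cv2
print(telemetry.sense())
for n in ("side","top"):
    c=eyes.capture(n)
    cv2.imwrite(f"pics/{n}0.png",c["color"][:,:,::-1])
    print(n,c["K"],c["R"],c["t"])
E
```

```text
total 12
drwxr-xr-x  3 agent agent 4096 Dec  7 08:36 .
drwxr-xr-x 23 root  root  4096 Dec  7 08:36 ..
drwxr-xr-x  2 agent agent 4096 Dec  7 08:36 pics
{'t': 0.0, 'joints': array([-1.35309453,  0.47775844,  0.02232627,  1.55638757, -0.01149124,
        1.10928277, -0.08308984]), 'qvel': array([-1.57820732e-03, -2.86790379e-04, -2.46430854e-04, -1.00788437e-03,
       -2.57013343e-05,  2.67489395e-04,  3.29355140e-05]), 'effort': array([ 5.13432060e-04, -5.82842195e+01,  1.53516322e+00, -2.72604078e+01,
       -5.42329880e-02,  1.69981801e-02,  1.45663671e-04]), 'eef_pos': array([215.94855641, 639.25438048, 403.7360965 ]), 'tool_rot': array([-7.57935113e-05,  1.62157491e-01,  9.86764520e-01, -8.50692349e-04]), 'wrist_force': array([ 0.41348522, -0.33070545, -0.86606288]), 'torque': array([ 0.01686503, -0.05764438, -0.01278129]), 'grip_width': 87.80504791800853}
side [[559.26388512   0.         317.71456137]
 [  0.         559.26388512 250.31658189]
 [  0.           0.           1.        ]] [[ 0.99980029 -0.00799614  0.01831489]
 [ 0.01033292 -0.57760906 -0.81624813]
 [ 0.01710568  0.81627436 -0.57741108]] [-553.21379466   88.91160093 1364.30018306]
top [[576.2173773    0.         322.54638816]
 [  0.         576.2173773  240.66997148]
 [  0.           0.           1.        ]] [[ 0.02831281 -0.99953148 -0.01162798]
 [-0.98200758 -0.02563989 -0.18709279]
 [ 0.18670699  0.01671589 -0.98227342]] [  -6.02430089  567.49336138 1305.50326136]
```

View pics/side0.png

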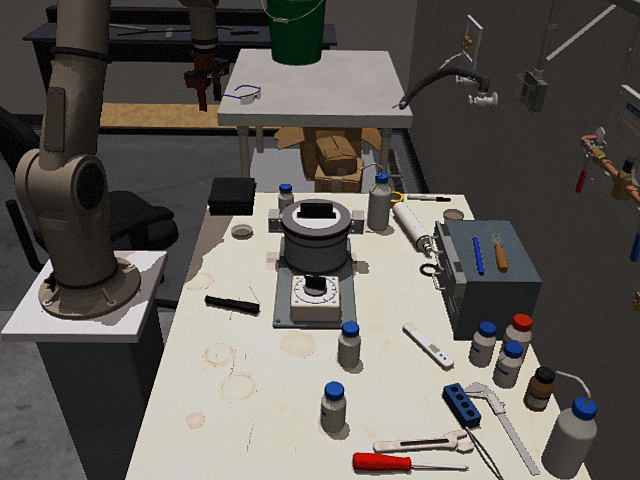

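View pics/top0.png

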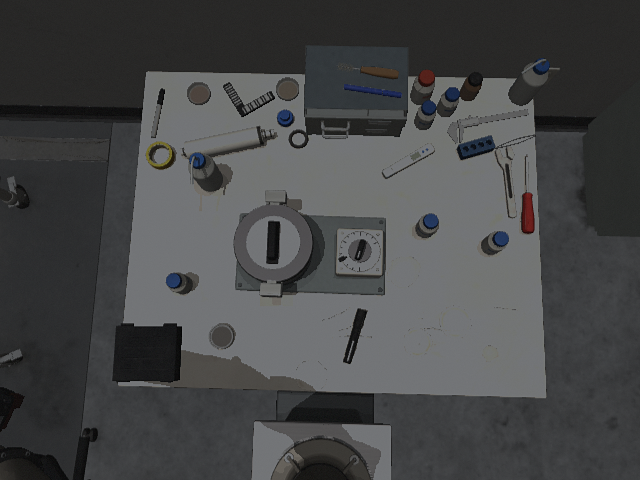

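The side view shows the pot at (316,235), the dial at (316,290), and loose bottles at (349,345), (333,407) and behind the pot at (286,195). The top view shows the same bottles at (428,225), (497,242) and (177,283). The pot's axis is near (273,242) and the dial near (360,250). Next I'll measure with depth from both views and enlarge the crops.

```bash
cat > h.py <<'E'
import numpy as np, cv2
from station import telemetry, eyes
def cap(n): return eyes.capture(n)
def cloud(c):
    K,R,t=c["K"],c["R"],c["t"]; d=c["range_z"].astype(float)
    v,u=np.mgrid[0:480,0:640]
    P=np.stack([(u-K[0,2])/K[0,0]*d,(v-K[1,2])/K[1,1]*d,d],-1)
    W=(P-t)@R; W[d==0]=np.nan; return W
def onplane(c,u,v,z):
    K,R,t=c["K"],c["R"],c["t"]; r=R.T@np.array([(u-K[0,2])/K[0,0],(v-K[1,2])/K[1,1],1]); o=-R.T@t
    return o+r*(z-o[2])/r[2]
def proj(c,X):
    p=c["R"]@np.array(X,float)+c["t"]; p=c["K"]@p; return p[:2]/p[2]
def tri(c1,p1,c2,p2):
    P=[c["K"]@np.hstack([c["R"],c["t"][:,None]]) for c in (c1,c2)]
    X=cv2.triangulatePoints(P[0],P[1],np.array(p1,float).reshape(2,1),np.array(p2,float).reshape(2,1)).ravel(); return X[:3]/X[3]
def crop(c,u0,v0,w,h,k,fn,gain=1.0):
    im=c["color"][v0:v0+h,u0:u0+w,::-1]; im=cv2.resize(im,None,fx=k,fy=k,interpolation=cv2.INTER_CUBIC)
    cv2.imwrite("pics/"+fn,np.clip(im*gain,0,255).astype(np.uint8))
E
python3 - <<'E'
from h import *
T=cap("top");S=cap("side")
crop(T,220,180,180,130,4,"t1.png",1.8)
crop(S,260,190,120,140,4,"s1.png")
for n,c in(("top",T),("side",S)):
    W=cloud(c); rgb=c["color"].astype(int)
    blue=((rgb[...,2]>rgb[...,0]*1.6)&(rgb[...,2]>60)).astype(np.uint8)
    k,l,st,ce=cv2.connectedComponentsWithStats(blue)
    for i in range(1,k):
        if st[i,4]>40:
            m=l==i; w=W[m]; zt=np.nanmax(w[:,2]); top=w[w[:,2]>np.nanpercentile(w[:,2],90)-4]
            print(n,ce[i].round(1),st[i,4],"zt",zt.round(1),"ctr",np.nanmedian(top,0).round(1), "range",(np.nanmin(top,0)).round(0),np.nanmax(top,0).round(0))
E
```

```text
top [542.5  66.2] 92 zt 167.1 ctr [ 965.8 -481.9  162.6] range [ 956. -497.  160.] [ 976. -468.  167.]
top [372.5  90. ] 278 zt 187.8 ctr [890.  -95.9 182.7] range [ 876. -159.  181.] [901. -31. 188.]
top [452.5  92.9] 115 zt 103.7 ctr [ 926.1 -292.9   99.8] range [ 912. -305.   98.] [ 938. -276.  104.]
top [428.7 106.4] 120 zt 103.5 ctr [ 890.1 -235.1   99.4] range [ 876. -250.   97.] [ 903. -221.  104.]
top [284.3 116.3] 149 zt 39.1 ctr [890.1 115.6  31.5] range [880. 105.  29.] [901. 126.  39.]
top [476.7 145.7] 287 zt 36.2 ctr [ 819.1 -362.3   29.7] range [ 796. -405.   27.] [ 848. -323.   36.]
top [197.4 157.4] 85 zt 179.4 ctr [729.1 291.9 162.8] range [711. 279. 160.] [740. 311. 179.]
top [430.7 220. ] 146 zt 104.9 ctr [ 614.5 -237.9  100.3] range [ 599. -252.   98.] [ 628. -222.  105.]
top [501.3 238. ] 149 zt 104.7 ctr [ 574.9 -396.3  100.2] range [ 561. -411.   98.] [ 590. -382.  105.]
top [172.6 280. ] 152 zt 106.1 ctr [457.5 343.3 100.8] range [446. 329.  98.] [476. 360. 106.]
side [381.9 175.5] 53 zt 168.0 ctr [727.2 290.3 161.8] range [711. 273. 160.] [742. 308. 168.]
side [285.1 185.9] 48 zt 101.3 ctr [460.8 342.9  98. ] range [446. 325.  96.] [475. 356. 101.]
side [477.6 254.5] 208 zt 185.5 ctr [ 890.3 -103.6  182. ] range [ 877. -160.  180.] [904. -33. 185.]
side [350.2 326.4] 147 zt 104.1 ctr [ 614.3 -239.8   99. ] range [ 600. -256.   97.] [ 630. -222.  104.]
side [487.5 326.7] 145 zt 102.8 ctr [ 891.8 -238.    99.3] range [ 875. -252.   97.] [ 908. -222.  103.]
side [513.5 347. ] 167 zt 104.1 ctr [ 927.8 -295.3   99.6] range [ 912. -310.   97.] [ 944. -279.  104.]
side [334.1 388.3] 205 zt 103.3 ctr [ 577.  -399.3   99.6] range [ 561. -415.   97.] [ 593. -384.  103.]
side [461.9 401.8] 467 zt 32.8 ctr [ 822.9 -369.6   29. ] range [ 796. -413.   27.] [ 850. -322.   33.]
side [585.  405.6] 262 zt 178.6 ctr [ 970.3 -487.3  162.8] range [ 955. -502.  160.] [ 988. -470.  179.]
```

View pics/t1.png

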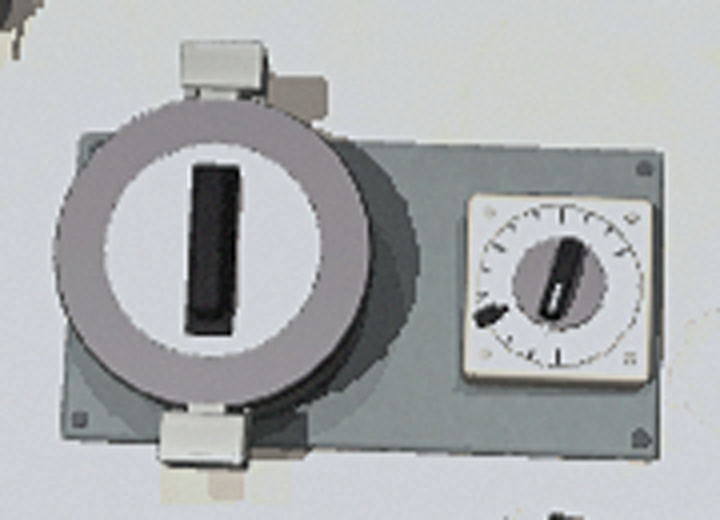

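View pics/s1.png

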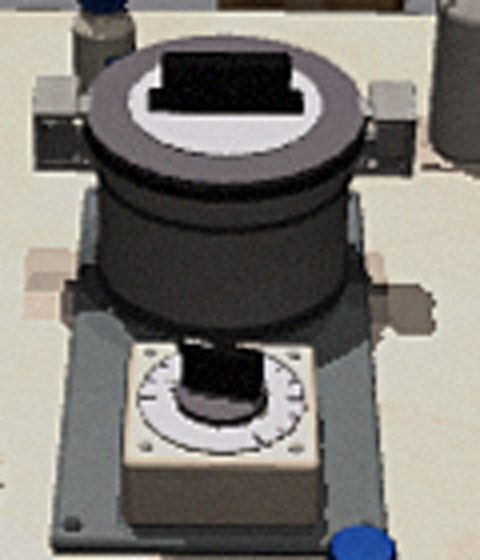

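```bash
python3 - <<'E'
from h import *
T=cap("top");S=cap("side")
for n,c in(("top",T),("side",S)):
    W=cloud(c); 
    x,y,z=W[...,0],W[...,1],W[...,2]
    reg=(x>450)&(x<720)&(y>0)&(y<260)
    h=np.histogram(z[reg],bins=np.arange(-5,190,4)); print([(int(b),int(k)) for k,b in zip(*h) if k>30])
    m=reg&(z>134)&(z<143)
    (cx,cy),r=cv2.minEnclosingCircle(W[m][:,:2].astype(np.float32)); 
    print(n,"disc z",np.median(z[m]),"mean",W[m].mean(0).round(1))
    # boundary fit of the disc
    mm=m.astype(np.uint8); k,l,st,ce=cv2.connectedComponentsWithStats(mm); i=1+np.argmax(st[1:,4]); 
    cn,_=cv2.findContours((l==i).astype(np.uint8),cv2.RETR_EXTERNAL,cv2.CHAIN_APPROX_NONE)
    p=max(cn,key=len)[:,0]; q=np.array([onplane(c,u,v,139)[:2] for u,v in p])
    from scipy.optimize import least_squares
    f=least_squares(lambda a:np.hypot(q[:,0]-a[0],q[:,1]-a[1])-a[2],[590,120,87],loss='soft_l1'); print(" circle",f.x.round(1))
    m=reg&(z>158)&(z<180); w=W[m]; rect=cv2.minAreaRect(w[:,:2].astype(np.float32)); print(" handle",rect,np.percentile(z[m],[5,50,95]), w.mean(0))
    m=(x>450)&(x<720)&(y>-160)&(y<-10)&(z>50)&(z<66); w=W[m]; print(" housing",cv2.minAreaRect(w[:,:2].astype(np.float32)),np.median(w[:,2]))
    m=(x>450)&(x<720)&(y>-160)&(y<-10)&(z>90)&(z<110); w=W[m]; print(" grip",cv2.minAreaRect(w[:,:2].astype(np.float32)),np.median(w[:,2]))
    m=(x>450)&(x<720)&(y>-200)&(y<260)&(z>7)&(z<16); w=W[m]; print(" plinth",cv2.minAreaRect(w[:,:2].astype(np.float32)),np.median(w[:,2]))
# plinth bolts/jaws
crop(T,330,220,60,60,10,"dial.png",1.8)
crop(S,285,265,60,60,10,"dials.png",1.5)
E
```

```text
[(-5, 1341), (-1, 1666), (3, 585), (7, 763), (11, 925), (15, 267), (23, 32), (127, 41), (131, 278), (135, 1874), (139, 2134), (143, 500), (147, 54), (167, 95), (171, 159), (175, 38)]
top disc z 139.07985514729674 mean [546.  117.7 139. ]
 circle [545.3 117.7  86.7]
 handle ((544.09912109375, 117.79605865478516), (18.40631866455078, 78.39575958251953), 89.8583755493164) [165.31105383 172.04740703 176.55753522] [544.02778361 117.14127567 171.57887096]
 housing ((543.9612426757812, -76.55535888671875), (109.49781799316406, 111.56565856933594), 89.84175109863281) 61.64843181501347
 grip ((543.0111083984375, -76.73163604736328), (12.724430084228516, 44.499061584472656), 74.21215057373047) 98.31866175160928
 plinth ((584.9981689453125, 30.09173583984375), (456.1263732910156, 269.8659973144531), 89.97760009765625) 11.551987876310555
[(-5, 638), (-1, 984), (3, 77), (7, 341), (11, 514), (15, 82), (19, 80), (23, 135), (27, 80), (31, 74), (35, 83), (39, 84), (43, 75), (47, 81), (51, 79), (55, 88), (59, 75), (63, 83), (67, 79), (71, 84), (75, 78), (79, 92), (83, 86), (87, 77), (91, 63), (95, 52)
[... 159 characters left out ...]
8), (159, 44), (163, 53), (167, 62), (171, 99)]
side disc z 138.87917288708294 mean [548.8  98.8 138.9]
 circle [546.5 112.   87.4]
 handle ((547.1063232421875, 113.34911346435547), (78.6338882446289, 22.53590965270996), 0.6283537149429321) [159.3778345  169.71015056 174.11785416] [547.07743544 110.93412229 168.05286844]
 housing ((544.8334350585938, -79.92245483398438), (117.6776351928711, 109.81588745117188), 89.47543334960938) 61.87981055422006
 grip ((544.430908203125, -81.4585952758789), (16.807130813598633, 45.4555778503418), 78.15474700927734) 97.72668985153541
 plinth ((545.899658203125, 32.60044860839844), (360.2533874511719, 189.4841766357422), 89.44316101074219) 11.640792677644527
```

View pics/dial.png

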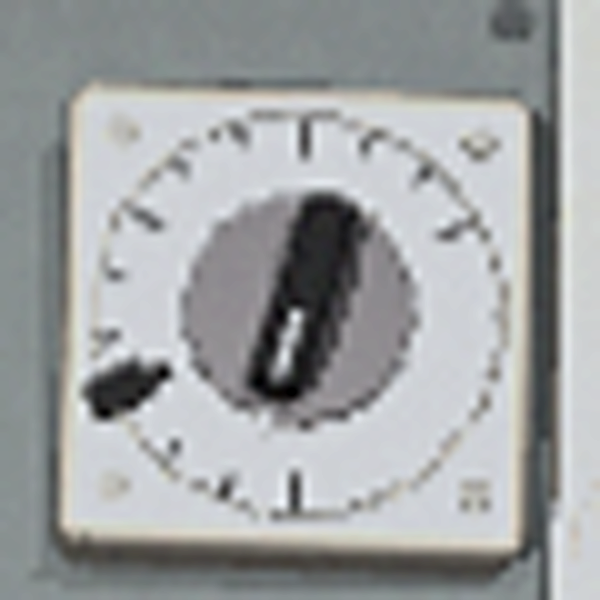

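View pics/dials.png

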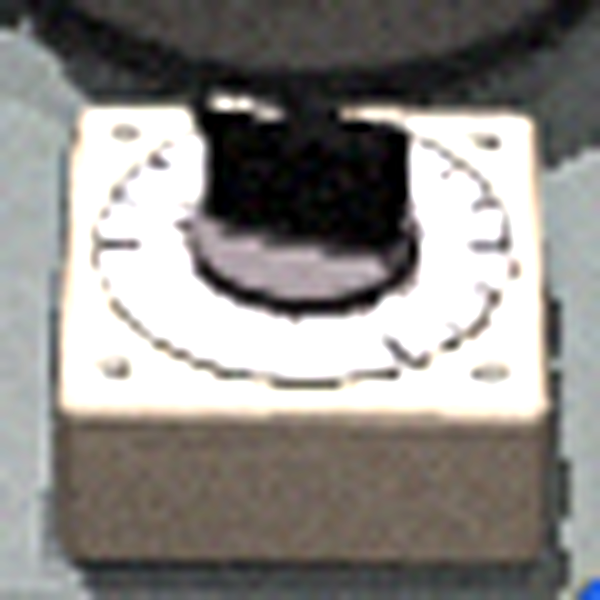

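```bash
cat >> h.py <<'E'
def yawof(q):
    from scipy.spatial.transform import Rotation as Ro
    R=Ro.from_quat(np.roll(q,-1)).as_matrix(); return R
def go(x,y,zg,yaw=None):
    """grasp-point target; yaw = world heading (deg) of tool x. prints the turn (fraction) and shift (fraction) from present pose"""
    from scipy.spatial.transform import Rotation as Ro
    s=telemetry.sense(); R=yawof(s["tool_rot"]); p=s["eef_pos"]
    h=np.degrees(np.arctan2(R[1,0],R[0,0])) if yaw is None else yaw
    a=np.radians(h); Rt=np.array([[np.cos(a),np.sin(a),0],[np.sin(a),-np.cos(a),0],[0,0,-1]])
    tgt=np.array([x,y,zg+163.]); sh=R.T@(tgt-p)/120; rv=Ro.from_matrix(R.T@Rt).as_rotvec()/(np.pi/2)
    print("turn",rv.round(3),"shift",sh.round(3),"| TCP",p.round(1),"yaw",np.degrees(np.arctan2(R[1,0],R[0,0])).round(1),"t",round(s["t"],2),"F",s["wrist_force"].round(1),"w",round(s["grip_width"],1),"j7",s["joints"][6].round(2))
E
python3 - <<'E'
from h import *
T=cap("top")
for z,pts in ((68,[(345.7+1.0,257),(343,258.5),(330+30,220+31)]),(66,[(330+27.0,220+42.5),(330+16.8,220+37.4)]),(99,[(330+33.8,220+20.5),(330+27.0,220+38.5),(330+30.6,220+29.5)]),(0,[(440,330),(450,320),(355,335),(221,336),(545,395),(125,385),(150,350)])):
    for u,v in pts: print(z,(u,v),onplane(T,u,v,z).round(1))
W=cloud(T); m=(W[...,0]>520)&(W[...,0]<570)&(W[...,1]>-110)&(W[...,1]<-50)&(W[...,2]>94)&(W[...,2]<106)
w=W[m]; c=w.mean(0); u,s,v=np.linalg.svd(w[:,:2]-c[:2],full_matrices=False); print("bar dir",v[0],c)
# dark tab pixels
g=T["color"].max(2); 
for uu in (335,): pass
k,l,st,ce=cv2.connectedComponentsWithStats((g[220:280,330:390]<40).astype(np.uint8)); print([(st[i].tolist(),ce[i].round(2)) for i in range(1,k) if st[i,4]>8])
E
python3 -c "
from h import *
go(545.7,116.5,241,180)"
```

```text
68 (346.7, 257) [527.6 -47.9  68. ]
68 (343, 258.5) [523.9 -39.4  68. ]
68 (360, 251) [542.5 -78.5  68. ]
66 (357.0, 262.5) [515.7 -72.1  66. ]
66 (346.8, 257.4) [527.  -48.2  66. ]
99 (363.8, 240.5) [561.6 -85.2  99. ]
99 (357.0, 258.5) [519.8 -70.5  99. ]
99 (360.6, 249.5) [540.7 -78.3  99. ]
0 (440, 330) [ 368.8 -274.9    0. ]
0 (450, 320) [ 393.1 -298.9    0. ]
0 (355, 335) [351.4 -73.3   0. ]
0 (221, 336) [340.1 245.7   0. ]
0 (545, 395) [ 226.2 -516.8    0. ]
0 (125, 385) [220.3 464.8   0. ]
0 (150, 350) [302.6 412.7   0. ]
bar dir [-0.96115729  0.27600121] [543.38372986 -76.93684532  98.72229693]
[([25, 20, 12, 20, 124], array([30.48, 29.  ])), ([9, 37, 8, 5, 25], array([11.96, 38.52]))]
turn [-0.    -0.    -0.207] shift [-3.998 -3.249  0.005] | TCP [216.  639.5 404.4] yaw 161.3 t 0.35 F [0.1 0.4 0.5] w 87.9 j7 -0.08
```

```bash
python3 -m creep '[[[0,0,-0.1,-0.5,-0.4,0,1],[0,0,-0.207,-1,-0.81,0,1],[0,0,-0.207,-1,-0.81,0,1],[0,0,-0.207,-1,-0.81,0,1]]]' 40; python3 -c "
from h import *
go(545.7,116.5,241,180)"
```

```text
t: 0.75
eef_pos: [303.7, 503.3, 404.6]
tool_rot: [0.001, 0.005, 1.0, -0.002]
wrist_force: [-0.1, -0.2, 0.2]
grip_width: 87.7
turn [-0.002  0.001 -0.006] shift [-2.047 -3.204  0.021] | TCP [303.7 503.3 404.6] yaw 179.5 t 0.75 F [-0.1 -0.2  0.2] w 87.7 j7 0.42
```

```bash
python3 -m creep '[[[0,0,-0.006,-0.35,-0.5,0,1],[0,0,-0.006,-0.65,-1,0,1],[0,0,-0.006,-0.65,-1,0,1],[0,0,-0.006,-0.65,-1,0,1]]]' ; python3 -m creep '[[[0,0,0,-0.35,-0.5,0,1],[0,0,0,-0.65,-1,0,1],[0,0,0,-0.65,-1,0,1],[0,0,0,-0.65,-1,0,1]]]' ;  python3 -c "
from h import *
go(545.7,116.5,200,180)"
```

```text
t: 1.15
eef_pos: [384.8, 376.5, 405.5]
tool_rot: [0.002, 0.005, 1.0, -0.003]
wrist_force: [-0.2, -0.4, 0.7]
grip_width: 87.7
t: 1.55
eef_pos: [464.8, 249.7, 407.0]
tool_rot: [0.003, 0.011, 1.0, -0.004]
wrist_force: [0.8, 0.5, -0.1]
grip_width: 88.0
turn [-0.005  0.004 -0.014] shift [-0.695 -1.092  0.38 ] | TCP [464.8 249.7 407. ] yaw 178.8 t 1.55 F [ 0.8  0.5 -0.1] w 88.0 j7 0.96
```

```bash
python3 -m creep '[[[-0.005,0.004,-0.014,-0.35,-0.5,0.2,0.5],[-0.005,0.004,-0.014,-0.69,-1,0.38,0.5],[-0.005,0.004,-0.014,-0.69,-1,0.38,0.5],[-0.005,0.004,-0.014,-0.69,-1,0.38,0.5],[-0.005,0.004,-0.014,-0.69,-1,0.38,0.5],[-0.005,0.004,-0.014,-0.69,-1,0.38,0.5]]]' ;  python3 - <<'E'
from h import *
go(545.7,116.5,164.5,180)
T=cap("top");S=cap("side")
crop(T,200,150,200,150,4,"t2.png",1.8)
crop(S,240,110,160,160,4,"s2.png")
E
```

```text
t: 2.15
eef_pos: [544.9, 129.6, 363.0]
tool_rot: [-0.0, -0.001, 1.0, 0.0]
wrist_force: [-1.1, 0.6, 0.2]
grip_width: 44.9
turn [ 0.    -0.     0.001] shift [-0.007 -0.109  0.296] | TCP [544.9 129.6 363. ] yaw -179.9 t 2.15 F [-1.1  0.6  0.2] w 44.9 j7 1.3
```

View pics/s2.png

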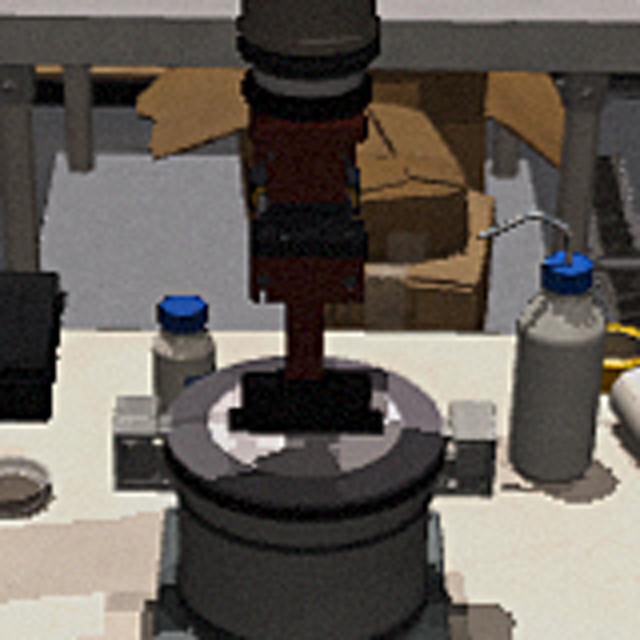

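View pics/t2.png

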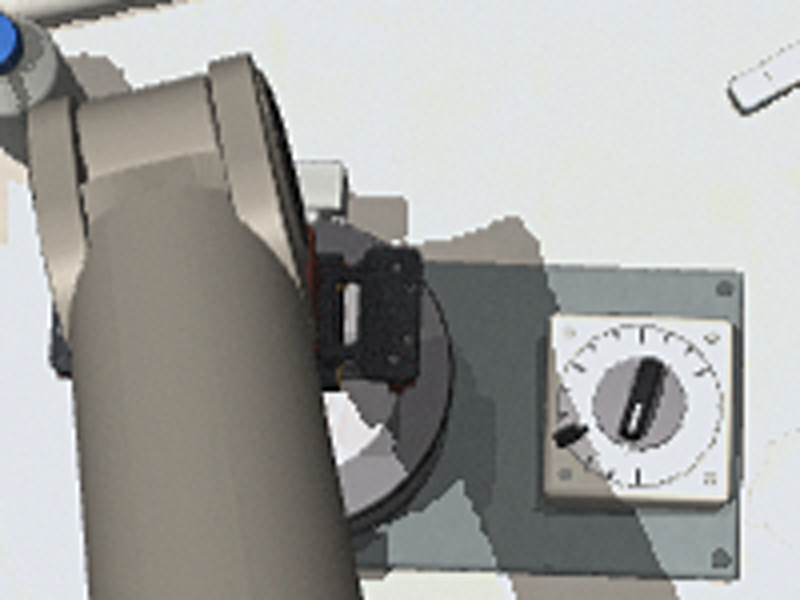

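```bash
python3 -m creep '[[[0,0,0.001,0,-0.11,0,0.5],[0,0,0.001,0,-0.11,0,0.5],[0,0,0.001,0,-0.11,0.1,0.5],[0,0,0.001,0,-0.11,0.2,0.5],[0,0,0.001,0,-0.11,0.28,0.5],[0,0,0.001,0,-0.11,0.32,0.5],[0,0,0.001,0,-0.11,0.32,0.5]]]' ;  python3 - <<'E'
from h import *
go(545.5,116.5,161,180)
S=cap("side")
crop(S,260,170,120,100,6,"s3.png")
E
```

```text
t: 2.95
eef_pos: [544.4, 116.9, 323.6]
tool_rot: [-0.001, -0.001, 1.0, 0.0]
wrist_force: [-0.4, 0.0, -0.1]
grip_width: 44.2
turn [ 0.    -0.001  0.002] shift [-0.009 -0.003 -0.003] | TCP [544.4 116.9 323.6] yaw -179.9 t 2.95 F [-0.4  0.  -0.1] w 44.2 j7 1.34
```

View pics/s3.png

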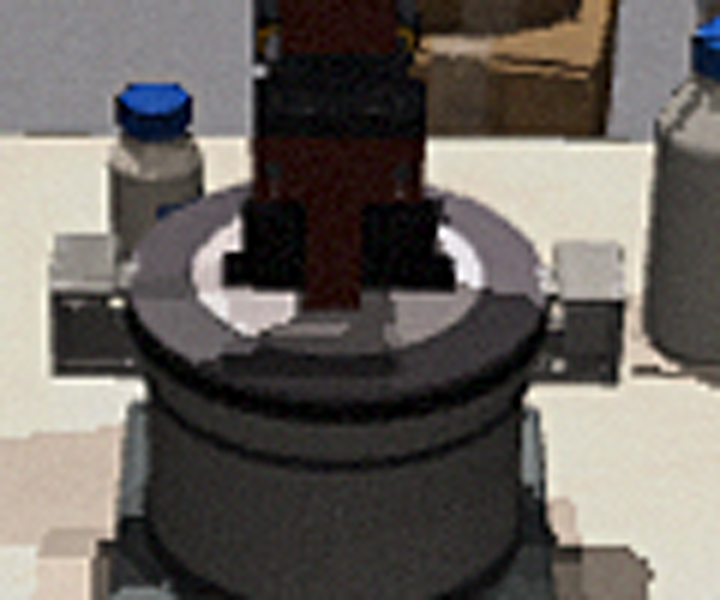

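```bash
python3 -m creep '[[[0,0,0.002,-0.02,0,0.0,0.4],[0,0,0.002,-0.02,0,0.0,0.3],[0,0,0.002,-0.02,0,0,0.2],[0,0,0.002,-0.02,0,0,0.1],[0,0,0.002,-0.02,0,0,0],[0,0,0.002,-0.02,0,0,0]]]' 25;  python3 - <<'E'
from h import *
go(547,116.5,161,180)
E
```

```text
t: 3.6
eef_pos: [547.2, 117.2, 324.6]
tool_rot: [-0.0, 0.0, 1.0, 0.0]
wrist_force: [0.3, 1.0, 1.2]
grip_width: 17.8
turn [ 0.001 -0.    -0.   ] shift [ 0.002 -0.006  0.005] | TCP [547.2 117.2 324.6] yaw 180.0 t 3.6 F [0.3 1.  1.2] w 17.8 j7 1.34
```

```bash
python3 -m creep '[[[0,0,0,0,0,0.0,0],[0,0,0,0,0,0.02,0],[0,0,0,0,0,0.04,0],[0,0,0,0,0,0.055,0],[0,0,0,0,0,0.055,0]]]' 60;  python3 - <<'E'
from h import *
go(547,117,161,180)
W=cloud(cap("side")); m=(np.hypot(W[...,0]-547,W[...,1]-117)<86)&(np.hypot(W[...,0]-547,W[...,1]-117)>60)&(W[...,1]<110)&(W[...,2]>120)&(W[...,2]<150)
print(np.median(W[m][:,2]))
E
```

```text
t: 4.1
eef_pos: [547.3, 117.2, 318.9]
tool_rot: [-0.0, 0.0, 1.0, 0.001]
wrist_force: [-3.8, 0.2, 11.3]
grip_width: 17.5
turn [ 0.001 -0.    -0.   ] shift [ 0.002 -0.001 -0.043] | TCP [547.3 117.2 318.9] yaw 180.0 t 4.1 F [-3.8  0.2 11.3] w 17.5 j7 1.34
132.90792645812638
```

```bash
python3 -m creep '[[[0,0,-0.05,0,0,0.012,0],[0,0,-0.1,0,0,0.012,0],[0,0,-0.16,0,0,0.012,0],[0,0,-0.22,0,0,0.012,0],[0,0,-0.28,0,0,0.012,0],[0,0,-0.34,0,0,0.012,0],[0,0,-0.4,0,0,0.012,0],[0,0,-0.4,0,0,0.012,0]]]';  python3 - <<'E'
from h import *
go(547,117,161,180)
S=cap("side")
crop(S,260,170,120,100,6,"s4.png",1.3)
E
```

```text
t: 4.95
eef_pos: [548.2, 116.7, 319.1]
tool_rot: [0.002, -0.31, 0.951, 0.0]
wrist_force: [0.0, -0.1, 10.7]
grip_width: 18.0
turn [0.001 0.002 0.401] shift [ 0.007  0.008 -0.041] | TCP [548.2 116.7 319.1] yaw -143.9 t 4.95 F [ 0.  -0.1 10.7] w 18.0 j7 1.9
```

View pics/s4.png

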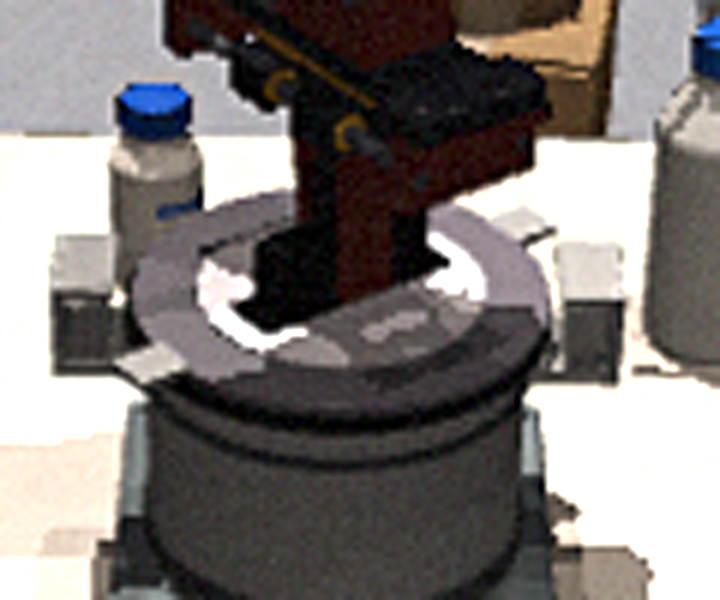

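Both ears are clear of the jaws, at crop pixels (150,362) and (520,225). Next I'll lift the cap.

```bash
python3 -m creep '[[[0,0,0,0,0,-0.1,0],[0,0,0,0,0,-0.3,0],[0,0,0,0,0,-0.6,0],[0,0,0,0,0,-0.9,0],[0,0,0,0,0,-0.9,0]]]';  python3 - <<'E'
from h import *
go(390,-290,161,150)
S=cap("side")
crop(S,240,110,160,160,4,"s5.png",1.3)
E
```

```text
t: 5.5
eef_pos: [548.9, 116.3, 431.5]
tool_rot: [0.005, -0.308, 0.951, 0.0]
wrist_force: [0.4, 0.2, -2.6]
grip_width: 18.0
turn [0.002 0.007 0.733] shift [ 3.069 -1.962  0.87 ] | TCP [548.9 116.3 431.5] yaw -144.1 t 5.5 F [ 0.4  0.2 -2.6] w 18.0 j7 1.89
```

View pics/s5.png

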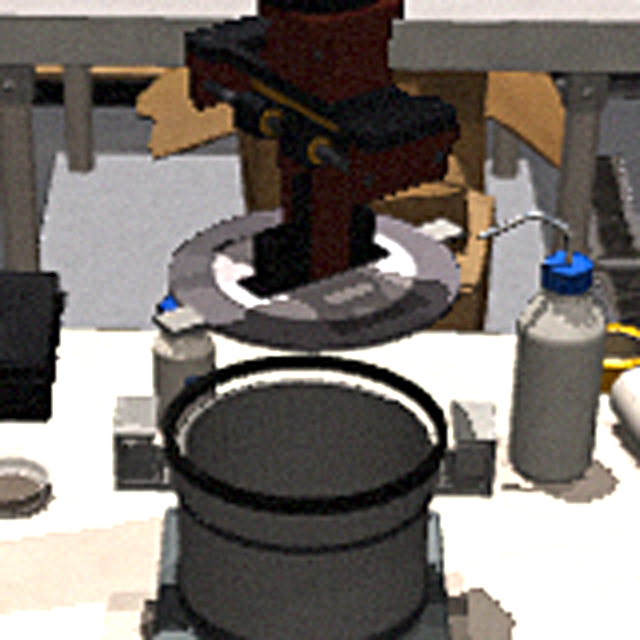

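```bash
python3 -m creep '[[[0.002,0.007,0.09,0.3,-0.2,0,0],[0.002,0.007,0.18,0.6,-0.4,0,0],[0.002,0.007,0.27,1,-0.64,0,0],[0.002,0.007,0.36,1,-0.64,0,0],[0.002,0.007,0.45,1,-0.64,0,0]]]';  python3 - <<'E'
from h import *
go(390,-290,161,150)
E
```

```text
t: 6.05
eef_pos: [494.3, -19.0, 425.9]
tool_rot: [-0.004, 0.045, 0.999, -0.002]
wrist_force: [0.7, -0.2, -3.7]
grip_width: 17.5
turn [-0.004 -0.004  0.276] shift [ 0.656 -2.323  0.865] | TCP [494.3 -19.  425.9] yaw 174.8 t 6.05 F [ 0.7 -0.2 -3.7] w 17.5 j7 1.43
```

```bash
python3 -m creep '[[[0,0,0.09,0.15,-0.4,0,0],[0,0,0.18,0.3,-0.8,0,0],[0,0,0.27,0.4,-1,0,0],[0,0,0.276,0.4,-1,0,0],[0,0,0.276,0.4,-1,0,0]]]';  python3 - <<'E'
from h import *
go(390,-290,161,150)
E
```

```text
t: 6.55
eef_pos: [434.8, -134.4, 425.3]
tool_rot: [-0.005, 0.259, 0.966, -0.003]
wrist_force: [-0.1, 0.4, -3.5]
grip_width: 18.2
turn [-0.005 -0.005 -0.001] shift [-0.332 -1.302  0.853] | TCP [ 434.8 -134.4  425.3] yaw 149.9 t 6.55 F [-0.1  0.4 -3.5] w 18.2 j7 1.24
```

```bash
python3 -m creep '[[[0,0,0,-0.13,-0.5,0.2,0],[0,0,0,-0.25,-1,0.4,0],[0,0,0,-0.25,-1,0.7,0],[0,0,0,-0.25,-1,0.7,0]]]';  python3 - <<'E'
from h import *
go(390,-290,40,150)
E
```

```text
t: 6.95
eef_pos: [397.6, -254.5, 337.9]
tool_rot: [-0.009, 0.26, 0.966, -0.004]
wrist_force: [-0.9, 1.4, -4.0]
grip_width: 17.9
turn [-0.007 -0.009 -0.002] shift [-0.11  -0.275  1.125] | TCP [ 397.6 -254.5  337.9] yaw 149.9 t 6.95 F [-0.9  1.4 -4. ] w 17.9 j7 1.62
```

```bash
python3 -m creep '[[[-0.007,-0.009,0,-0.11,-0.275,0.2,0],[-0.007,-0.009,0,-0.11,-0.275,0.5,0],[-0.007,-0.009,0,-0.11,-0.275,0.8,0],[-0.007,-0.009,0,-0.11,-0.275,1,0],[-0.007,-0.009,0,-0.11,-0.275,1,0]]]';  python3 - <<'E'
from h import *
go(390,-290,33,150)
E
```

```text
t: 7.45
eef_pos: [390.4, -287.6, 215.0]
tool_rot: [-0.004, 0.258, 0.966, 0.001]
wrist_force: [-0.2, -0.0, -3.6]
grip_width: 17.6
turn [ 0.    -0.005  0.001] shift [-0.008 -0.019  0.158] | TCP [ 390.4 -287.6  215. ] yaw 150.1 t 7.45 F [-0.2 -0.  -3.6] w 17.6 j7 1.86
```

```bash
python3 -m creep '[[[0,-0.005,0,0,0,0.05,0],[0,-0.005,0,0,0,0.1,0],[0,-0.005,0,0,0,0.13,0],[0,-0.005,0,0,0,0.15,0],[0,-0.005,0,0,0,0.15,0]]]';  python3 - <<'E'
from h import *
go(390,-290,33,150)
E
```

```text
t: 7.95
eef_pos: [390.7, -287.6, 197.6]
tool_rot: [0.001, 0.258, 0.966, 0.0]
wrist_force: [0.1, 1.5, -1.3]
grip_width: 17.5
turn [0.001 0.001 0.001] shift [-0.005 -0.02   0.014] | TCP [ 390.7 -287.6  197.6] yaw 150.1 t 7.95 F [ 0.1  1.5 -1.3] w 17.5 j7 1.88
```

```bash
python3 -m creep '[[[0,0,0,0,0,0,0.3],[0,0,0,0,0,0,0.5],[0,0,0,0,0,0,0.5],[0,0,0,0,0,-0.2,0.6],[0,0,0,0,0,-0.5,0.9],[0,0,0,0,0,-0.9,1],[0,0,0,0,0,-0.9,1]]]';  python3 - <<'E'
from h import *
go(614.5,-239,180,150)
T=cap("top"); cv2.imwrite("pics/t6.png",np.clip(T["color"][:,:,::-1]*1.7,0,255).astype(np.uint8))
E
```

```text
t: 8.65
eef_pos: [391.9, -289.2, 310.7]
tool_rot: [0.006, 0.259, 0.966, -0.001]
wrist_force: [0.6, -1.1, -0.6]
grip_width: 69.7
turn [0.001 0.007 0.   ] shift [-1.401  1.29  -0.252] | TCP [ 391.9 -289.2  310.7] yaw 150.0 t 8.65 F [ 0.6 -1.1 -0.6] w 69.7 j7 1.76
```

View pics/t6.png

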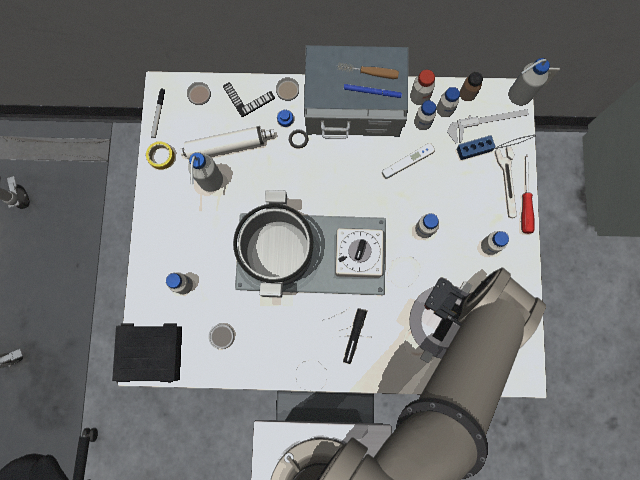

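The cap lies flat on the bench near (435,322) and the open pot is at (272,243). All three bottles are where they were, at (428,225), (497,242) and (177,283).

```bash
python3 -m creep '[[[0,0.007,0,-0.4,0.35,-0.05,1],[0,0.007,0,-0.7,0.65,-0.05,1],[0,0.007,0,-1,0.92,-0.05,1],[0,0.007,0,-1,0.92,-0.05,1],[0,0.007,0,-1,0.92,-0.05,1]]]';  python3 - <<'E'
from h import *
go(614.5,-239,78,150)
E
```

```text
t: 9.2
eef_pos: [552.0, -251.0, 314.0]
tool_rot: [-0.002, 0.256, 0.967, 0.001]
wrist_force: [-1.4, 0.5, -0.0]
grip_width: 87.5
turn [ 0.001 -0.003  0.003] shift [-0.405  0.344  0.607] | TCP [ 552. -251.  314.] yaw 150.3 t 9.2 F [-1.4  0.5 -0. ] w 87.5 j7 1.6
```

```bash
python3 -m creep '[[[0,0,0,-0.2,0.17,0,1],[0,0,0,-0.405,0.344,0,1],[0,0,0,-0.405,0.344,0,1],[0,0,0,-0.405,0.344,0.2,1],[0,0,0,-0.405,0.344,0.4,1],[0,0,0,-0.405,0.344,0.6,1],[0,0,0,-0.405,0.344,0.6,1]]]';  python3 - <<'E'
from h import *
go(614.5,-239,78,150)
S=cap("side")
crop(S,270,270,160,120,5,"s7.png",1.1)
E
```

```text
t: 9.9
eef_pos: [610.7, -239.7, 238.3]
tool_rot: [-0.006, 0.258, 0.966, 0.001]
wrist_force: [-0.2, -0.0, -0.2]
grip_width: 87.7
turn [-0.001 -0.008  0.002] shift [-0.024  0.021 -0.023] | TCP [ 610.7 -239.7  238.3] yaw 150.1 t 9.9 F [-0.2 -0.  -0.2] w 87.7 j7 1.59
```

View pics/s7.png

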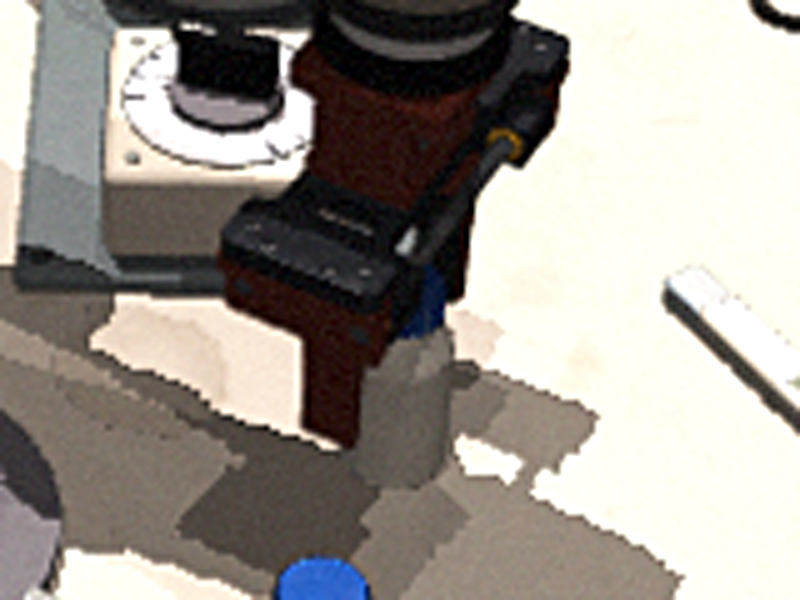

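```bash
python3 -m creep '[[[0,-0.008,0,-0.024,0.021,-0.02,0.8],[0,-0.008,0,-0.024,0.021,-0.02,0.65],[0,-0.008,0,-0.024,0.021,-0.02,0.5],[0,-0.008,0,-0.024,0.021,-0.02,0.35],[0,-0.008,0,-0.024,0.021,-0.02,0.3],[0,-0.008,0,-0.024,0.021,-0.02,0.3]]]' 20;  python3 - <<'E'
from h import *
go(547,117,200,150)
E
```

```text
t: 10.55
eef_pos: [615.7, -239.2, 243.0]
tool_rot: [0.002, 0.258, 0.966, -0.001]
wrist_force: [-0.1, 1.2, 1.7]
grip_width: 45.7
turn [-0.     0.002  0.002] shift [ 1.97   2.289 -1.008] | TCP [ 615.7 -239.2  243. ] yaw 150.2 t 10.55 F [-0.1  1.2  1.7] w 45.7 j7 1.58
```

```bash
python3 -m creep '[[[0,0,0,0,0,-0.15,0.3],[0,0,0,0,0,-0.5,0.3],[0,0,0,0,0,-0.9,0.3],[0,0,0,0.2,0.3,-1,0.3],[0,0,0,0.5,0.6,-1,0.3],[0,0,0,0.8,1,-1,0.3],[0,0,0,0.8,1,-1,0.3]]]' 25;  python3 - <<'E'
from h import *
go(581.6,97,240,150)
E
```

```text
t: 11.25
eef_pos: [591.3, -80.1, 362.0]
tool_rot: [0.0, 0.254, 0.967, 0.001]
wrist_force: [-0.4, -0.6, -0.9]
grip_width: 46.0
turn [0.002 0.    0.007] shift [ 0.794  1.247 -0.339] | TCP [591.3 -80.1 362. ] yaw 150.6 t 11.25 F [-0.4 -0.6 -0.9] w 46.0 j7 1.27
```

```bash
python3 -m creep '[[[0,0,0.007,0,0,-0.2,0.3],[0,0,0.007,0,0,-0.34,0.3],[0,0,0.007,0.3,0.5,-0.34,0.3],[0,0,0.007,0.64,1,-0.34,0.3],[0,0,0.007,0.64,1,-0.34,0.3],[0,0,0.007,0.64,1,-0.34,0.3]]]' 25;  python3 - <<'E'
from h import *
go(581.6,97,240,150)
E
```

```text
t: 11.85
eef_pos: [582.7, 69.4, 402.5]
tool_rot: [-0.001, 0.254, 0.967, 0.003]
wrist_force: [0.1, -0.1, -1.6]
grip_width: 45.2
turn [ 0.003 -0.002  0.007] shift [ 0.121  0.196 -0.003] | TCP [582.7  69.4 402.5] yaw 150.6 t 11.85 F [ 0.1 -0.1 -1.6] w 45.2 j7 0.98
```

```bash
python3 -m creep '[[[0,0,0.007,0.121,0.196,0,0.3],[0,0,0.007,0.121,0.196,0,0.3],[0,0,0.007,0.121,0.196,0,0.3],[0,0,0.007,0.121,0.196,0.2,0.3],[0,0,0.007,0.121,0.196,0.4,0.3],[0,0,0.007,0.121,0.196,0.4,0.3]]]' 25;  python3 - <<'E'
from h import *
go(581.6,97,94,150)
T=cap("top");S=cap("side")
crop(S,240,90,160,160,4,"s8.png",1.2)
crop(T,210,170,140,130,5,"t8.png",1.7)
E
```

```text
t: 12.45
eef_pos: [580.5, 95.4, 351.7]
tool_rot: [-0.003, 0.26, 0.966, 0.001]
wrist_force: [-1.3, -0.1, -1.4]
grip_width: 45.7
turn [-0.    -0.004 -0.002] shift [-0.006  0.016  0.789] | TCP [580.5  95.4 351.7] yaw 149.8 t 12.45 F [-1.3 -0.1 -1.4] w 45.7 j7 0.94
```

View pics/s8.png

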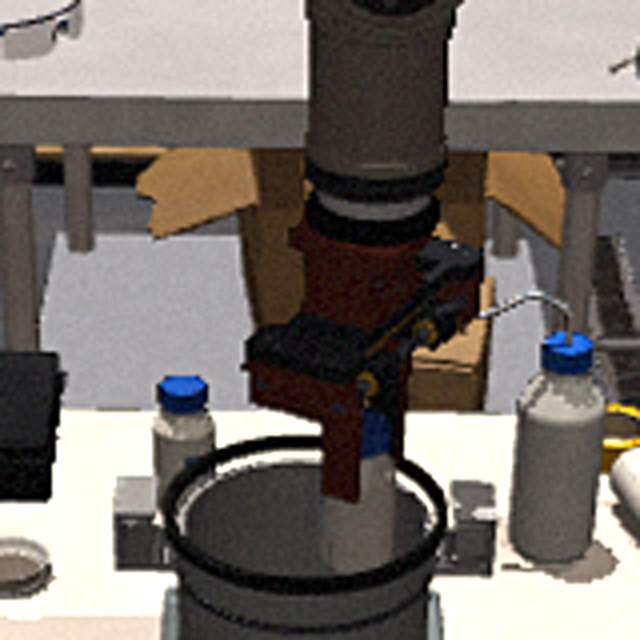

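View pics/t8.png

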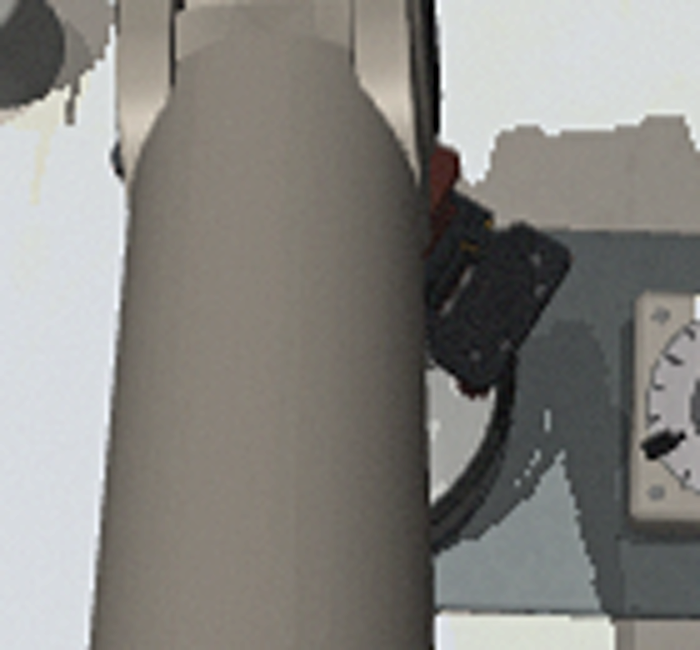

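```bash
python3 -m creep '[[[0,0,0,0,0.016,0.15,0.3],[0,0,0,0,0.016,0.35,0.3],[0,0,0,0,0.016,0.55,0.3],[0,0,0,0,0.016,0.68,0.3],[0,0,0,0,0.016,0.76,0.3],[0,0,0,0,0.016,0.78,0.3],[0,0,0,0,0.016,0.78,0.3]]]' 25;  python3 - <<'E'
from h import *
go(581.6,97,94,150)
E
```

```text
t: 13.25
eef_pos: [583.1, 97.9, 261.8]
tool_rot: [-0.0, 0.26, 0.966, 0.002]
wrist_force: [0.0, -0.0, -1.9]
grip_width: 45.5
turn [ 0.003 -0.001 -0.002] shift [ 0.007 -0.013  0.04 ] | TCP [583.1  97.9 261.8] yaw 149.8 t 13.25 F [ 0.  -0.  -1.9] w 45.5 j7 0.99
```

```bash
python3 -m creep '[[[0,0,0,0,-0.01,0.03,0.3],[0,0,0,0,-0.01,0.045,0.3],[0,0,0,0,-0.01,0.045,0.3],[0,0,0,0,-0.01,0.045,0.3]]]' 25;  python3 - <<'E'
from h import *
go(581.6,97,94,150)
E
```

```text
t: 13.65
eef_pos: [582.8, 96.8, 257.0]
tool_rot: [0.0, 0.26, 0.966, 0.002]
wrist_force: [0.0, -0.6, 2.8]
grip_width: 45.7
turn [ 0.003 -0.001 -0.002] shift [ 0.009 -0.004 -0.   ] | TCP [582.8  96.8 257. ] yaw 149.8 t 13.65 F [ 0.  -0.6  2.8] w 45.7 j7 0.99
```

Contact with the floor, so release partly and lift straight up.

```bash
python3 -m creep '[[[0,0,0,0,0,0,0.58],[0,0,0,0,0,0,0.64],[0,0,0,0,0,0,0.66],[0,0,0,0,0,-0.1,0.66],[0,0,0,0,0,-0.4,0.66],[0,0,0,0,0,-0.8,0.66],[0,0,0,0,0,-1,0.66],[0,0,0,0,0,-1,0.66]]]' 25;  python3 - <<'E'
from h import *
go(576,-398,180,150)
S=cap("side")
crop(S,240,90,160,160,4,"s9.png",1.2)
E
```

```text
t: 14.45
eef_pos: [583.9, 96.0, 381.9]
tool_rot: [0.003, 0.26, 0.965, 0.005]
wrist_force: [0.3, 0.2, -0.5]
grip_width: 58.4
turn [ 0.007  0.003 -0.002] shift [-2.012 -3.595  0.293] | TCP [583.9  96.  381.9] yaw 149.8 t 14.45 F [ 0.3  0.2 -0.5] w 58.4 j7 0.93
```

View pics/s9.png

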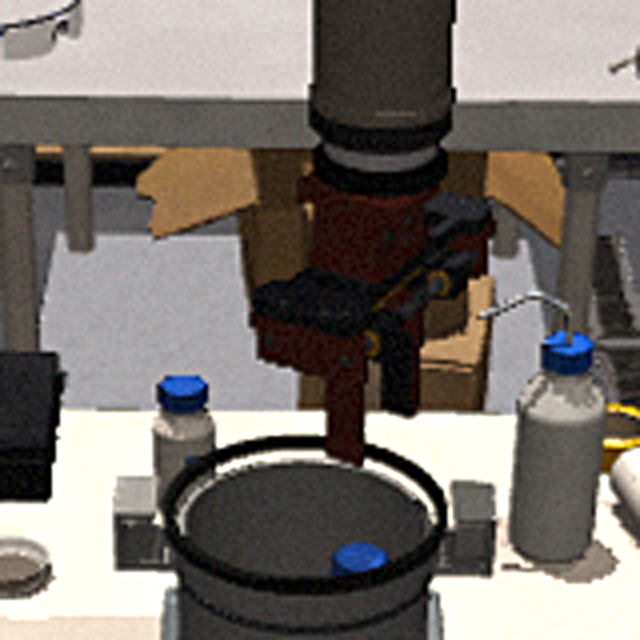

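```bash
python3 - <<'E'
from h import *
for n in ("side","top"):
    c=cap(n); W=cloud(c); rgb=c["color"].astype(int)
    blue=((rgb[...,2]>rgb[...,0]*1.6)&(rgb[...,2]>60)).astype(np.uint8)
    k,l,st,ce=cv2.connectedComponentsWithStats(blue)
    for i in range(1,k):
        if st[i,4]>25:
            w=W[l==i]; top=w[w[:,2]>np.nanpercentile(w[:,2],90)-4]; c0=np.nanmedian(top,0)
            if c0[0]<800 and c0[2]>60: print(n,ce[i].round(1),c0.round(1))
go(459,343,200,90)
E
```

```text
side [381.9 175.5] [725.5 290.4 162. ]
side [285.1 185.9] [461.2 342.3  98. ]
side [329.5 228.6] [580.1  96.8 112.7]
side [334.2 388.3] [ 577.  -399.8   99.5]
top [197. 159.] [722.8 291.2 163.4]
top [501.3 238.1] [ 575.2 -395.4  100.7]
top [172.7 280. ] [459.6 342.8 100.1]
turn [ 0.002 -0.003  0.665] shift [1.92  1.262 0.122] | TCP [582.2  96.3 376.5] yaw 149.8 t 14.6 F [-0.1  0.4 -0.4] w 58.0 j7 0.93
```

```bash
python3 -m creep '[[[0,0,0.09,0.3,0.2,0,0.9],[0,0,0.18,0.6,0.4,0,1],[0,0,0.27,0.9,0.6,0,1],[0,0,0.36,1,0.66,0,1],[0,0,0.45,1,0.66,0,1],[0,0,0.54,1,0.66,0,1]]]' ;  python3 - <<'E'
from h import *
go(460,343,130,90)
E
```

```text
t: 15.2
eef_pos: [517.1, 225.9, 375.3]
tool_rot: [-0.002, 0.636, 0.772, 0.0]
wrist_force: [1.2, -0.8, -0.1]
grip_width: 88.2
turn [-0.001 -0.002  0.122] shift [ 1.047 -0.279  0.69 ] | TCP [517.1 225.9 375.3] yaw 101.0 t 15.2 F [ 1.2 -0.8 -0.1] w 88.2 j7 -0.12
```

```bash
python3 -m creep '[[[0,0,0.06,0.4,-0.15,0,1],[0,0,0.122,0.8,-0.279,0.2,1],[0,0,0.122,1,-0.279,0.4,1],[0,0,0.122,1,-0.279,0.6,1],[0,0,0.122,1,-0.279,0.65,1],[0,0,0.122,1,-0.279,0.65,1]]]' ;  python3 - <<'E'
from h import *
go(460,343,80,90)
E
```

```text
t: 15.8
eef_pos: [460.9, 336.4, 296.2]
tool_rot: [-0.001, 0.707, 0.707, -0.002]
wrist_force: [0.0, 0.0, 0.3]
grip_width: 88.1
turn [-0.003  0.    -0.   ] shift [ 0.056 -0.005  0.443] | TCP [460.9 336.4 296.2] yaw 90.0 t 15.8 F [0.  0.  0.3] w 88.1 j7 -0.46
```

```bash
python3 -m creep '[[[0,0,0,0.054,0,0,1],[0,0,0,0.054,0,0.15,1],[0,0,0,0.054,0,0.3,1],[0,0,0,0.054,0,0.44,1],[0,0,0,0.054,0,0.44,1],[0,0,0,0.054,0,0.44,0.8],[0,0,0,0.054,0,0.44,0.6],[0,0,0,0.054,0,0.44,0.5]]]' 20;  python3 -m creep '[[[0,0,0,0,0,0,0.3],[0,0,0,0,0,0,0.3],[0,0,0,0,0,0,0.3]]]' 25; python3 - <<'E'
from h import *
go(547,157,240,90)
S=cap("side"); crop(S,200,110,160,140,4,"s10.png",1.2)
E
```

```text
t: 16.6
eef_pos: [461.1, 343.0, 244.5]
tool_rot: [-0.001, 0.707, 0.707, -0.001]
wrist_force: [1.1, 0.1, -0.3]
grip_width: 67.4
t: 16.9
eef_pos: [461.2, 343.1, 244.9]
tool_rot: [-0.001, 0.707, 0.707, -0.001]
wrist_force: [-0.4, 0.2, 2.0]
grip_width: 45.6
turn [-0.002 -0.001 -0.   ] shift [-1.549  0.712 -1.322] | TCP [461.2 343.1 244.9] yaw 90.0 t 16.9 F [-0.4  0.2  2. ] w 45.6 j7 -0.43
```

View pics/s10.png

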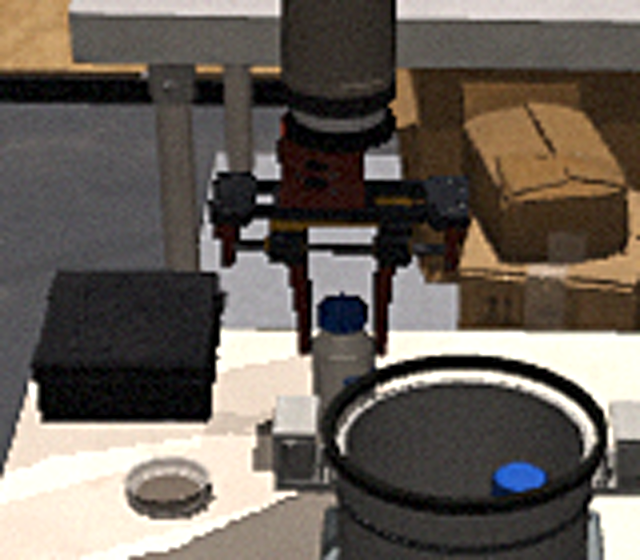

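```bash
python3 -m creep '[[[0,0,0,0,0,-0.15,0.3],[0,0,0,0,0,-0.5,0.3],[0,0,0,0,0,-0.9,0.3],[0,0,0,0,0,-1,0.3],[0,0,0,0,0,-1,0.3]]]'; python3 -m creep '[[[0,0,0,0,0,-0.3,0.3],[0,0,0,-0.35,0.2,-0.35,0.3],[0,0,0,-0.7,0.4,-0.35,0.3],[0,0,0,-1,0.5,-0.35,0.3],[0,0,0,-1,0.5,-0.35,0.3]]]';python3 - <<'E'
from h import *
go(547,157,240,90)
E
```

```text
t: 17.45
eef_pos: [462.0, 343.2, 366.6]
tool_rot: [-0.002, 0.707, 0.707, 0.001]
wrist_force: [0.1, -0.2, -1.9]
grip_width: 45.5
t: 17.95
eef_pos: [523.2, 216.4, 406.2]
tool_rot: [-0.001, 0.711, 0.704, -0.001]
wrist_force: [-0.1, 0.1, -1.9]
grip_width: 45.4
turn [-0.002  0.    -0.006] shift [-0.493  0.203  0.026] | TCP [523.2 216.4 406.2] yaw 89.4 t 17.95 F [-0.1  0.1 -1.9] w 45.4 j7 -0.3
```

```bash
python3 -m creep '[[[0,0,-0.006,-0.25,0.1,0,0.3],[0,0,-0.006,-0.493,0.203,0,0.3],[0,0,-0.006,-0.493,0.203,0,0.3],[0,0,-0.006,-0.493,0.203,0,0.3],[0,0,-0.006,-0.493,0.203,0.1,0.3],[0,0,-0.006,-0.493,0.203,0.1,0.3]]]';python3 - <<'E'
from h import *
go(547,157,96,90)
S=cap("side"); crop(S,240,110,160,140,4,"s11.png",1.2)
E
```

```text
t: 18.55
eef_pos: [545.7, 158.7, 391.6]
tool_rot: [-0.002, 0.706, 0.708, -0.003]
wrist_force: [-0.2, -0.5, -1.0]
grip_width: 45.7
turn [-0.004  0.001  0.001] shift [-0.013  0.018  1.105] | TCP [545.7 158.7 391.6] yaw 90.1 t 18.55 F [-0.2 -0.5 -1. ] w 45.7 j7 -0.16
```

View pics/s11.png

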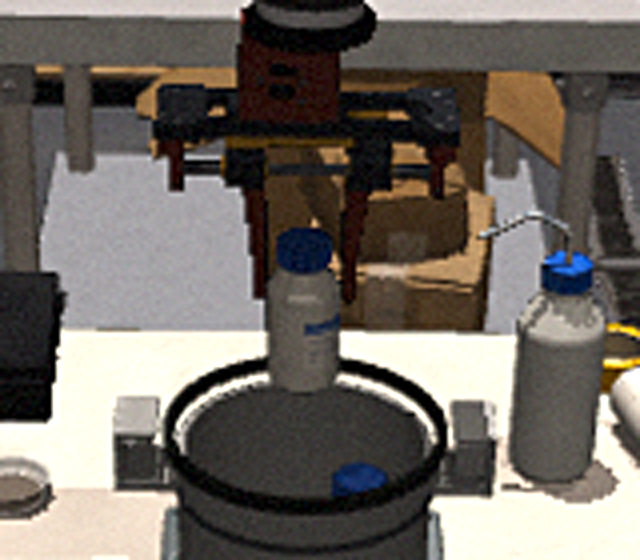

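```bash
python3 -m creep '[[[0,0,0,-0.013,0.018,0.1,0.3],[0,0,0,-0.013,0.018,0.35,0.3],[0,0,0,-0.013,0.018,0.6,0.3],[0,0,0,-0.013,0.018,0.8,0.3],[0,0,0,-0.013,0.018,0.95,0.3],[0,0,0,-0.013,0.018,1,0.3],[0,0,0,-0.013,0.018,1,0.3],[0,0,0,-0.013,0.018,1,0.3]]]';python3 - <<'E'
from h import *
go(547,157,96,90)
E
```

```text
t: 19.4
eef_pos: [547.9, 156.9, 273.0]
tool_rot: [-0.001, 0.706, 0.708, -0.002]
wrist_force: [0.5, -0.1, -0.3]
grip_width: 45.3
turn [-0.003  0.     0.001] shift [ 0.001 -0.007  0.117] | TCP [547.9 156.9 273. ] yaw 90.1 t 19.4 F [ 0.5 -0.1 -0.3] w 45.3 j7 -0.06
```

```bash
python3 -m creep '[[[0,0,0,0,0,0.06,0.3],[0,0,0,0,0,0.1,0.3],[0,0,0,0,0,0.125,0.3],[0,0,0,0,0,0.125,0.3],[0,0,0,0,0,0.125,0.3]]]';python3 - <<'E'
from h import *
go(547,157,96,90)
E
```

```text
t: 19.9
eef_pos: [548.2, 156.9, 258.5]
tool_rot: [-0.001, 0.706, 0.708, -0.001]
wrist_force: [-1.0, -0.3, 4.1]
grip_width: 45.6
turn [-0.002  0.     0.001] shift [ 0.001 -0.01  -0.004] | TCP [548.2 156.9 258.5] yaw 90.1 t 19.9 F [-1.  -0.3  4.1] w 45.6 j7 -0.04
```

```bash
python3 -m creep '[[[0,0,0,0,0,0,0.58],[0,0,0,0,0,0,0.64],[0,0,0,0,0,0,0.66],[0,0,0,0,0,-0.1,0.66],[0,0,0,0,0,-0.4,0.66],[0,0,0,0,0,-0.8,0.66],[0,0,0,0,0,-1,0.66],[0,0,0,0,0,-1,0.66]]]' 25;  python3 - <<'E'
from h import *
for n in ("side","top"):
    c=cap(n); W=cloud(c); rgb=c["color"].astype(int)
    blue=((rgb[...,2]>rgb[...,0]*1.6)&(rgb[...,2]>60)).astype(np.uint8)
    k,l,st,ce=cv2.connectedComponentsWithStats(blue)
    for i in range(1,k):
        if st[i,4]>25:
            w=W[l==i]; top=w[w[:,2]>np.nanpercentile(w[:,2],90)-4]; c0=np.nanmedian(top,0)
            if c0[0]<800 and c0[2]>60: print(n,ce[i].round(1),c0.round(1))
    if n=="side": crop(c,240,110,160,140,4,"s12.png",1.2)
go(576,-398,200,180)
E
```

```text
t: 20.7
eef_pos: [549.9, 156.6, 383.1]
tool_rot: [0.0, 0.707, 0.708, 0.002]
wrist_force: [0.5, 0.5, -0.2]
grip_width: 57.9
side [381.8 175.5] [725.7 291.1 161.6]
side [316.3 215.6] [548.2 158.9 112.2]
side [329.7 229. ] [580.2  96.2 112.9]
side [334.1 388.3] [ 577.1 -400.    99.7]
top [197.  158.4] [727.4 291.5 162.9]
top [284.9 229.5] [578.5  94.2 114.6]
top [501.3 238.1] [ 573.3 -397.1  100.4]
turn [-0.001 -0.002 -0.999] shift [-4.625  0.221  0.13 ] | TCP [548.4 156.9 379.1] yaw 90.1 t 20.8 F [-1.2  0.3 -0.1] w 57.7 j7 -0.14
```

View pics/s12.png

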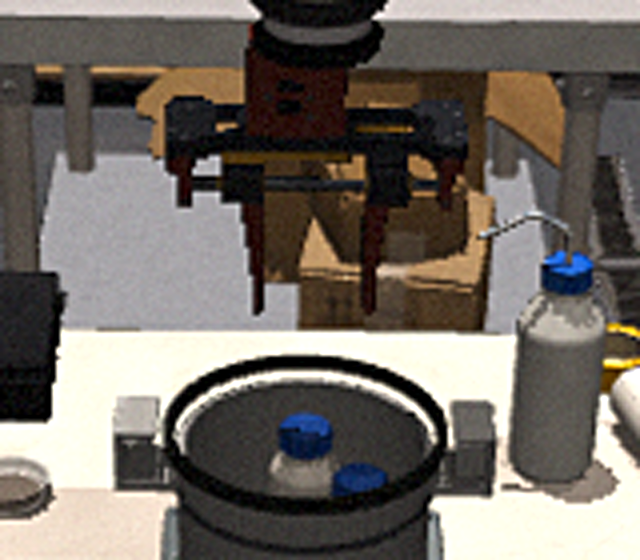

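```bash
python3 -m creep '[[[0,0,0.09,-0.35,0,0,0.8],[0,0,0.18,-0.7,0,0,1],[0,0,0.27,-1,0,0,1],[0,0,0.36,-1,0,0,1],[0,0,0.45,-1,0,0,1],[0,0,0.54,-1,0,0,1],[0,0,0.63,-1,0,0,1],[0,0,0.667,-1,0,0,1]]]' ;  python3 - <<'E'
from h import *
go(575,-398,200,30)
E
```

```text
t: 21.6
eef_pos: [548.0, 37.1, 377.4]
tool_rot: [-0.0, 0.966, 0.257, -0.003]
wrist_force: [-0.5, 0.2, -0.5]
grip_width: 87.8
turn [-0.001  0.003 -0.002] shift [-1.606  3.258  0.121] | TCP [548.   37.1 377.4] yaw 29.8 t 21.6 F [-0.5  0.2 -0.5] w 87.8 j7 -0.85
```

```bash
python3 -m creep '[[[0,0,0,-0.2,0.4,0,1],[0,0,0,-0.35,0.7,0,1],[0,0,0,-0.49,1,0,1],[0,0,0,-0.49,1,0,1]]]' ; python3 -m creep '[[[0,0,0,-0.2,0.4,0,1],[0,0,0,-0.35,0.7,0,1],[0,0,0,-0.49,1,0,1],[0,0,0,-0.49,1,0,1]]]' ; python3 - <<'E'
from h import *
go(575,-398,200,30)
E
```

```text
t: 22.0
eef_pos: [555.1, -102.4, 376.8]
tool_rot: [0.001, 0.968, 0.253, -0.004]
wrist_force: [-0.8, -1.5, 0.3]
grip_width: 87.6
t: 22.4
eef_pos: [560.5, -241.5, 376.6]
tool_rot: [0.002, 0.969, 0.248, -0.005]
wrist_force: [0.3, -0.2, 0.7]
grip_width: 87.8
turn [ 0.001  0.007 -0.014] shift [-0.521  1.201  0.122] | TCP [ 560.5 -241.5  376.6] yaw 28.8 t 22.4 F [ 0.3 -0.2  0.7] w 87.8 j7 -0.36
```

```bash
python3 -m creep '[[[0,0.007,-0.014,-0.2,0.4,0.1,1],[0,0.007,-0.014,-0.35,0.7,0.3,1],[0,0.007,-0.014,-0.43,1,0.5,1],[0,0.007,-0.014,-0.43,1,0.6,1],[0,0.007,-0.014,-0.43,1,0.6,1]]]' ; python3 - <<'E'
from h import *
go(575,-398,80,30)
E
```

```text
t: 22.9
eef_pos: [571.6, -371.2, 301.7]
tool_rot: [-0.001, 0.966, 0.258, -0.002]
wrist_force: [0.3, 1.0, 0.0]
grip_width: 87.8
turn [-0.002  0.002 -0.   ] shift [-0.085  0.209  0.489] | TCP [ 571.6 -371.2  301.7] yaw 30.0 t 22.9 F [0.3 1.  0. ] w 87.8 j7 -0.11
```

```bash
python3 -m creep '[[[0,0,0,-0.085,0.209,0,1],[0,0,0,-0.085,0.209,0,1],[0,0,0,-0.085,0.209,0.15,1],[0,0,0,-0.085,0.209,0.3,1],[0,0,0,-0.085,0.209,0.42,1],[0,0,0,-0.085,0.209,0.485,1],[0,0,0,-0.085,0.209,0.485,1]]]' ; python3 - <<'E'
from h import *
go(575,-398,80,30)
S=cap("side"); crop(S,250,320,160,140,4,"s13.png",1.1)
E
```

```text
t: 23.6
eef_pos: [574.7, -397.0, 241.5]
tool_rot: [-0.002, 0.966, 0.259, -0.003]
wrist_force: [0.1, 0.5, 0.2]
grip_width: 87.7
turn [-0.004  0.003 -0.   ] shift [-0.002  0.008 -0.013] | TCP [ 574.7 -397.   241.5] yaw 30.0 t 23.6 F [0.1 0.5 0.2] w 87.7 j7 -0.06
```

View pics/s13.png

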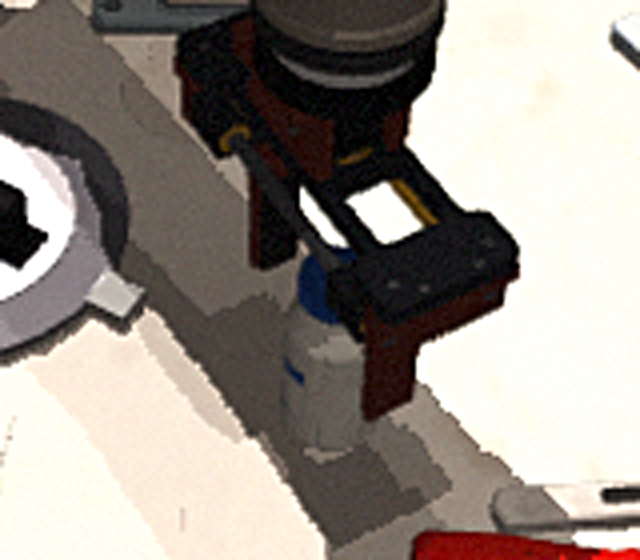

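```bash
python3 -m creep '[[[0,0,0,0,0,-0.01,0.8],[0,0,0,0,0,-0.01,0.65],[0,0,0,0,0,-0.01,0.5],[0,0,0,0,0,-0.01,0.4],[0,0,0,0,0,-0.01,0.3],[0,0,0,0,0,-0.01,0.3]]]' 20; python3 - <<'E'
from h import *
go(512.4,97,200,30)
E
```

```text
t: 24.25
eef_pos: [575.0, -397.7, 244.0]
tool_rot: [-0.001, 0.966, 0.259, -0.003]
wrist_force: [0.2, -0.9, 0.6]
grip_width: 45.6
turn [-0.003  0.003 -0.   ] shift [ 1.603 -3.836 -0.983] | TCP [ 575.  -397.7  244. ] yaw 30.0 t 24.25 F [ 0.2 -0.9  0.6] w 45.6 j7 -0.06
```

```bash
python3 -m creep '[[[0,0,0,0,0,-0.15,0.3],[0,0,0,0,0,-0.5,0.3],[0,0,0,0,0,-0.9,0.3],[0,0,0,0.16,-0.4,-1,0.3],[0,0,0,0.3,-0.75,-1,0.3],[0,0,0,0.42,-1,-1,0.3],[0,0,0,0.42,-1,-1,0.3]]]' 25; python3 -m creep '[[[0,0,0,0.16,-0.4,-0.1,0.3],[0,0,0,0.3,-0.75,-0.35,0.3],[0,0,0,0.42,-1,-0.35,0.3],[0,0,0,0.42,-1,-0.35,0.3]]]';  python3 - <<'E'
from h import *
go(512.4,97,240,30)
E
```

```text
t: 24.95
eef_pos: [560.4, -263.4, 364.8]
tool_rot: [-0.004, 0.965, 0.262, -0.002]
wrist_force: [0.9, -0.7, -1.2]
grip_width: 45.9
t: 25.35
eef_pos: [544.5, -128.9, 408.9]
tool_rot: [-0.005, 0.964, 0.266, -0.001]
wrist_force: [-0.1, -0.0, -0.8]
grip_width: 45.8
turn [-0.007 -0.001  0.009] shift [ 0.736 -1.753  0.069] | TCP [ 544.5 -128.9  408.9] yaw 30.9 t 25.35 F [-0.1 -0.  -0.8] w 45.8 j7 -0.55
```

```bash
python3 -m creep '[[[-0.007,0,0.009,0.16,-0.4,0.03,0.3],[-0.007,0,0.009,0.3,-0.75,0.03,0.3],[-0.007,0,0.009,0.42,-1,0.03,0.3],[-0.007,0,0.009,0.42,-1,0.03,0.3]]]' 25;   python3 - <<'E'
from h import *
go(512.4,97,240,30)
E
```

```text
t: 25.75
eef_pos: [526.3, 4.6, 406.8]
tool_rot: [-0.001, 0.965, 0.263, 0.001]
wrist_force: [-0.1, 0.1, -1.7]
grip_width: 45.7
turn [-0.001 -0.001  0.005] shift [ 0.291 -0.722  0.033] | TCP [526.3   4.6 406.8] yaw 30.5 t 25.75 F [-0.1  0.1 -1.7] w 45.7 j7 -0.84
```

```bash
python3 -m creep '[[[0,0,0.005,0.15,-0.35,0.03,0.3],[0,0,0.005,0.28,-0.7,0.03,0.3],[0,0,0.005,0.28,-0.72,0.03,0.3],[0,0,0.005,0.28,-0.72,0.03,0.3],[0,0,0.005,0.28,-0.72,0.06,0.3],[0,0,0.005,0.28,-0.72,0.06,0.3]]]' 25;   python3 - <<'E'
from h import *
go(512.4,97,95,30)
S=cap("side"); crop(S,240,110,160,140,4,"s14.png",1.2)
E
```

```text
t: 26.35
eef_pos: [511.6, 94.0, 399.7]
tool_rot: [-0.001, 0.966, 0.257, 0.001]
wrist_force: [-0.4, -0.1, -0.8]
grip_width: 45.8
turn [-0.001 -0.001 -0.002] shift [ 0.016 -0.017  1.181] | TCP [511.6  94.  399.7] yaw 29.8 t 26.35 F [-0.4 -0.1 -0.8] w 45.8 j7 -1.03
```

View pics/s14.png

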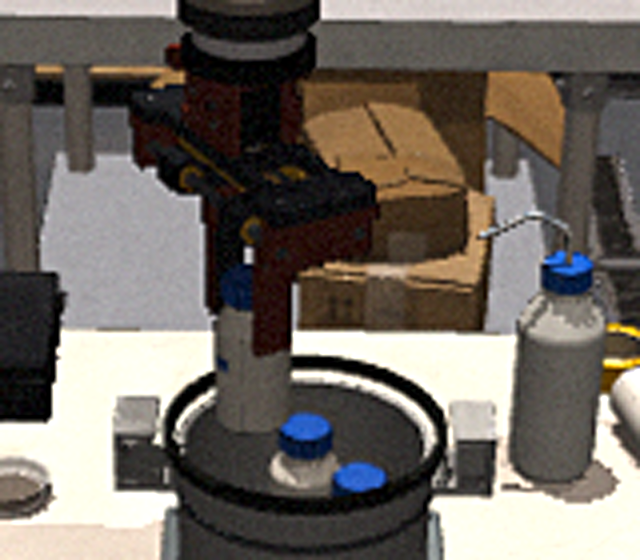

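```bash
python3 -m creep '[[[0,0,0,0.016,-0.02,0.0,0.3],[0,0,0,0.016,-0.02,0.1,0.3],[0,0,0,0.016,-0.02,0.35,0.3],[0,0,0,0.016,-0.02,0.6,0.3],[0,0,0,0.016,-0.02,0.8,0.3],[0,0,0,0.016,-0.02,0.95,0.3],[0,0,0,0.016,-0.02,1,0.3],[0,0,0,0.016,-0.02,1,0.3]]]';python3 - <<'E'
from h import *
go(512.4,97,95,30)
E
```

```text
t: 27.2
eef_pos: [511.9, 97.2, 278.8]
tool_rot: [-0.001, 0.966, 0.257, -0.0]
wrist_force: [-1.6, -0.2, -1.2]
grip_width: 45.7
turn [-0.001  0.    -0.002] shift [0.003 0.003 0.174] | TCP [511.9  97.2 278.8] yaw 29.8 t 27.2 F [-1.6 -0.2 -1.2] w 45.7 j7 -0.87
```

```bash
python3 -m creep '[[[0,0,0,0,0,0.07,0.3],[0,0,0,0,0,0.13,0.3],[0,0,0,0,0,0.165,0.3],[0,0,0,0,0,0.18,0.3],[0,0,0,0,0,0.18,0.3],[0,0,0,0,0,0.18,0.3]]]';python3 - <<'E'
from h import *
go(512.4,97,95,30)
E
```

```text
t: 27.8
eef_pos: [512.1, 97.1, 257.7]
tool_rot: [-0.001, 0.966, 0.257, -0.0]
wrist_force: [-0.5, -0.3, 4.7]
grip_width: 45.7
turn [-0.001 -0.    -0.002] shift [ 0.001  0.002 -0.002] | TCP [512.1  97.1 257.7] yaw 29.8 t 27.8 F [-0.5 -0.3  4.7] w 45.7 j7 -0.84
```

```bash
python3 -m creep '[[[0,0,0,0,0,0,0.58],[0,0,0,0,0,0,0.64],[0,0,0,0,0,0,0.66],[0,0,0,0,0,-0.1,0.66],[0,0,0,0,0,-0.4,0.66],[0,0,0,0,0,-0.8,0.66],[0,0,0,0,0,-1,0.66],[0,0,0,0,0,-1,0.66]]]' 25;  python3 - <<'E'
from h import *
for n in ("side","top"):
    c=cap(n); W=cloud(c); rgb=c["color"].astype(int)
    blue=((rgb[...,2]>rgb[...,0]*1.6)&(rgb[...,2]>60)).astype(np.uint8)
    k,l,st,ce=cv2.connectedComponentsWithStats(blue)
    for i in range(1,k):
        if st[i,4]>25:
            w=W[l==i]; top=w[w[:,2]>np.nanpercentile(w[:,2],90)-4]; c0=np.nanmedian(top,0)
            if c0[0]<800 and c0[2]>60: print(n,ce[i].round(1),c0.round(1))
    m=(W[...,0]>250)&(W[...,0]<520)&(W[...,1]<-120)&(W[...,1]>-450)&(W[...,2]>34)&(W[...,2]<55); w=W[m]
    print(n,"handle",cv2.minAreaRect(w[:,:2].astype(np.float32)),w.mean(0))
    m=(W[...,0]>250)&(W[...,0]<520)&(W[...,1]<-120)&(W[...,1]>-450)&(W[...,2]>6)&(W[...,2]<18); w=W[m]
    print(n,"disc",cv2.minEnclosingCircle(w[:,:2].astype(np.float32)),w.mean(0),cv2.minAreaRect(w[:,:2].astype(np.float32)))
    if n=="side": cv2.imwrite("pics/s15.png",c["color"][:,:,::-1])
    else: cv2.imwrite("pics/t15.png",np.clip(c["color"][:,:,::-1]*1.7,0,255).astype(np.uint8))
go(390,-288,200,150)
E
```

```text
t: 28.6
eef_pos: [513.5, 96.6, 381.6]
tool_rot: [-0.002, 0.966, 0.257, 0.003]
wrist_force: [0.3, -0.1, 0.1]
grip_width: 58.0
side [381.6 175.5] [724.  290.8 161.8]
side [315.9 216.1] [548.1 155.7 112.3]
side [329.6 228.7] [582.2  96.9 112.2]
side handle ((436.0233154296875, -206.1195831298828), (211.55215454101562, 79.87751770019531), 62.42195510864258) [ 415.72649522 -260.19930803   43.89562557]
side disc ((422.3309631347656, -270.2566833496094), 171.04225158691406) [ 396.9280769  -289.87924124   12.668418  ] ((384.5511474609375, -273.5491638183594), (326.55303955078125, 236.89141845703125), 83.39038848876953)
top [197. 159.] [722.9 292.7 162.7]
top handle ((432.164306640625, -202.65586853027344), (210.88963317871094, 80.37950134277344), 63.431549072265625) [ 392.33435817 -281.87981099   45.22384827]
top disc ((394.5020446777344, -293.0132141113281), 199.71290588378906) [ 392.18178376 -280.29610165   12.07617133] ((385.0645446777344, -285.106689453125), (269.4329833984375, 328.8540344238281), 0.11942490190267563)
turn [ 0.    -0.002 -1.335] shift [-2.478  2.278  0.118] | TCP [512.   97.1 378.2] yaw 29.8 t 28.7 F [-0.2  0.3 -0.1] w 58.0 j7 -1.0
```

View pics/s15.png

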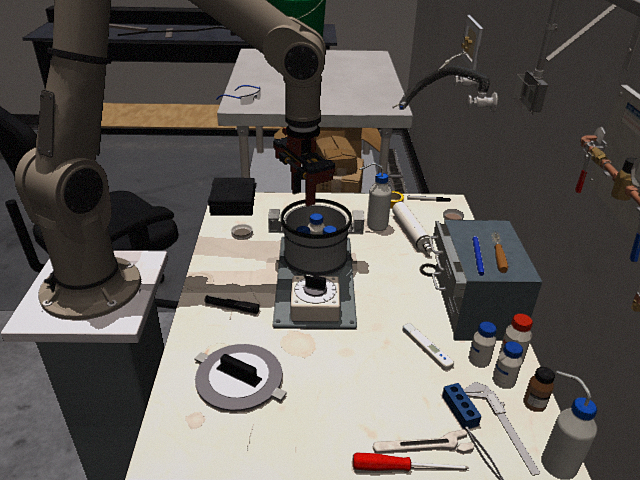

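View pics/t15.png

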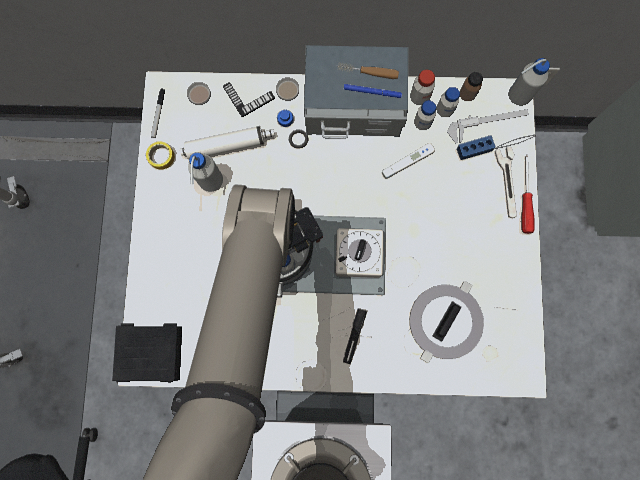

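```bash
python3 - <<'E'
from h import *
for n in ("side","top"):
    c=cap(n); W=cloud(c); d=np.hypot(W[...,0]-390,W[...,1]+289)
    m=(d<70)&(W[...,2]>38)&(W[...,2]<56); w=W[m]; w=w[w[:,2]>np.percentile(w[:,2],60)-4]
    r=cv2.minAreaRect(w[:,:2].astype(np.float32)); print(n,"handle",r,w.mean(0).round(1),np.percentile(w[:,2],[10,90]).round(1))
    m=((d<90)&(W[...,2]>7)&(W[...,2]<18)).astype(np.uint8)
    cn,_=cv2.findContours(m,cv2.RETR_EXTERNAL,cv2.CHAIN_APPROX_NONE); p=max(cn,key=len)[:,0]; q=np.array([onplane(c,u,v,12)[:2] for u,v in p])
    from scipy.optimize import least_squares
    f=least_squares(lambda a:np.hypot(q[:,0]-a[0],q[:,1]-a[1])-a[2],[390,-289,87],loss='soft_l1'); print(" circle",f.x.round(1))
    if n=="side": crop(c,260,190,110,90,6,"s16.png",1.3)
E
```

```text
side handle ((391.3182373046875, -291.48138427734375), (20.519912719726562, 80.32484436035156), 60.86322784423828) [ 391.9 -292.    45.6] [43.3 47.8]
 circle [ 391.1 -290.8   87. ]
top handle ((390.058837890625, -287.1009521484375), (18.535173416137695, 79.73628234863281), 60.64897918701172) [ 389.3 -286.8   46.1] [43.1 49.4]
 circle [ 389.9 -287.3   86.1]
```

View pics/s16.png

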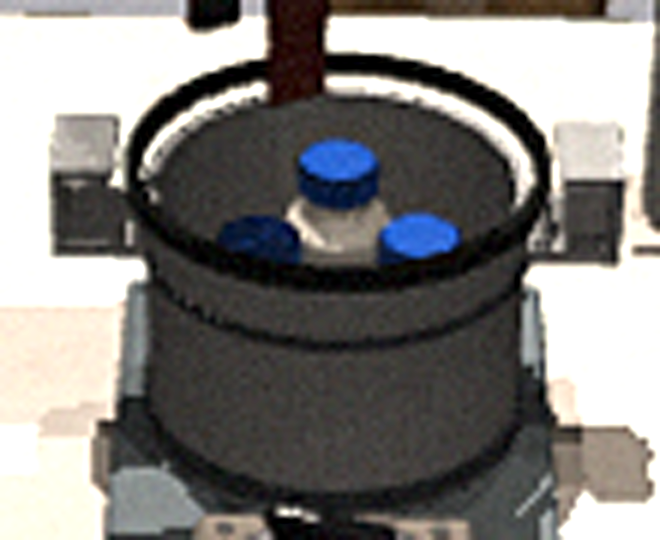

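```bash
python3 - <<'E'
from h import *
go(390.7,-288.2,160,-29.7)
E
python3 -m creep '[[[0,0,0.09,-0.37,0.35,0,0.66],[0,0,0.18,-0.7,0.7,0,0.66],[0,0,0.27,-1,0.91,0,0.66],[0,0,0.36,-1,0.91,0,0.66],[0,0,0.45,-1,0.91,0,0.66],[0,0,0.54,-1,0.91,0,0.66],[0,0,0.63,-1,0.91,0,0.66],[0,0,0.661,-1,0.91,0,0.66]]]' ; python3 - <<'E'
from h import *
go(390.7,-288.2,160,-29.7)
E
```

```text
turn [-0.001  0.002  0.661] shift [-2.47   2.286  0.448] | TCP [511.6  97.1 376.8] yaw 29.8 t 28.8 F [-0.5 -0.2  0.1] w 57.9 j7 -1.0
t: 29.6
eef_pos: [461.3, -57.2, 375.8]
tool_rot: [0.001, 0.966, -0.259, -0.002]
wrist_force: [0.3, -0.7, 0.1]
grip_width: 58.1
turn [ 0.002  0.002 -0.003] shift [0.454 1.961 0.443] | TCP [461.3 -57.2 375.8] yaw -30.0 t 29.6 F [ 0.3 -0.7  0.1] w 58.1 j7 -1.6
```

```bash
python3 -m creep '[[[0,0,0,0.1,0.4,0,0.66],[0,0,0,0.18,0.75,0,0.66],[0,0,0,0.23,1,0,0.66],[0,0,0,0.23,1,0,0.66]]]' ; python3 - <<'E'
from h import *
go(390.7,-288.2,100,-29.7)
E
```

```text
t: 30.0
eef_pos: [422.9, -178.5, 375.5]
tool_rot: [0.001, 0.965, -0.262, -0.003]
wrist_force: [-0.2, 0.1, 0.6]
grip_width: 57.8
turn [ 0.003  0.003 -0.008] shift [0.235 0.92  0.94 ] | TCP [ 422.9 -178.5  375.5] yaw -30.4 t 30.0 F [-0.2  0.1  0.6] w 57.8 j7 -1.38
```

```bash
python3 -m creep '[[[0,0,-0.008,0.1,0.4,0,0.5],[0,0,-0.008,0.2,0.75,0.2,0.5],[0,0,-0.008,0.235,0.92,0.5,0.5],[0,0,-0.008,0.235,0.92,0.8,0.5],[0,0,-0.008,0.235,0.92,0.92,0.5],[0,0,-0.008,0.235,0.92,0.92,0.5],[0,0,-0.008,0.235,0.92,0.92,0.5]]]' ; python3 - <<'E'
from h import *
go(390.7,-288.2,34,-29.7)
S=cap("side"); crop(S,170,300,150,130,5,"s17.png",1.0)
E
```

```text
t: 30.7
eef_pos: [390.8, -287.8, 265.2]
tool_rot: [0.002, 0.967, -0.256, -0.004]
wrist_force: [-0.5, 0.1, 0.5]
grip_width: 43.9
turn [0.003 0.004 0.   ] shift [0.004 0.    0.568] | TCP [ 390.8 -287.8  265.2] yaw -29.7 t 30.7 F [-0.5  0.1  0.5] w 43.9 j7 -0.96
```

View pics/s17.png

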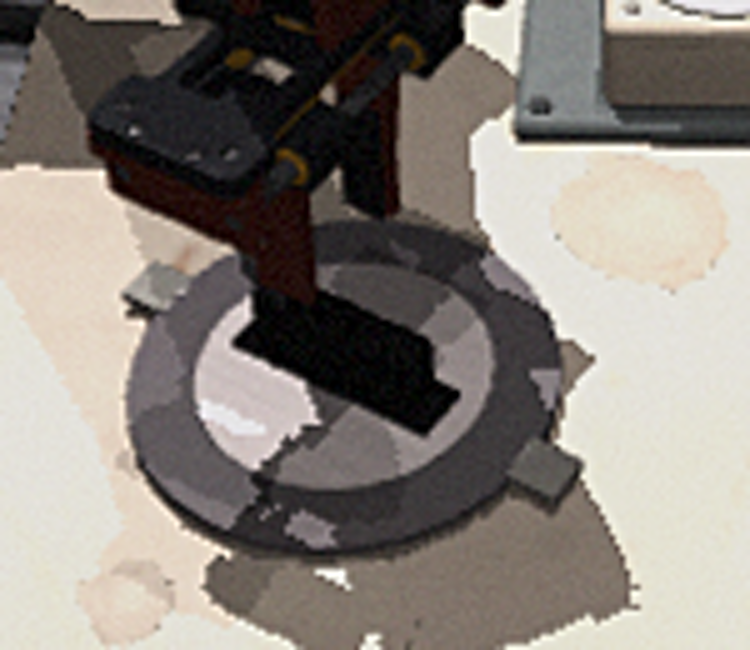

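```bash
python3 -m creep '[[[0,0,0,0,0,0.2,0.5],[0,0,0,0,0,0.4,0.5],[0.003,0.004,0,0,0,0.5,0.5],[0.003,0.004,0,0,0,0.57,0.5],[0.003,0.004,0,0,0,0.57,0.5],[0.003,0.004,0,0,0,0.57,0.35],[0.003,0.004,0,0,0,0.57,0.2],[0.003,0.004,0,0,0,0.57,0.1]]]' 15 ; python3 -m creep '[[[0,0,0,0,0,0,0.05],[0,0,0,0,0,0,0],[0,0,0,0,0,0,0]]]' 15; python3 - <<'E'
from h import *
go(547.2,117.2,260,36)
E
```

```text
t: 31.55
eef_pos: [391.0, -288.1, 198.0]
tool_rot: [0.0, 0.967, -0.256, 0.001]
wrist_force: [-0.4, 1.4, -0.4]
grip_width: 23.6
t: 31.85
eef_pos: [391.0, -288.1, 198.1]
tool_rot: [0.0, 0.967, -0.256, 0.002]
wrist_force: [0.2, 1.7, 2.7]
grip_width: 18.0
turn [ 0.001 -0.002 -0.729] shift [-0.533 -3.58  -1.873] | TCP [ 391.  -288.1  198.1] yaw -29.6 t 31.85 F [0.2 1.7 2.7] w 18.0 j7 -0.84
```

```bash
python3 -m creep '[[[0,0,0,0,0,0,0],[0,0,0,0,0,-0.15,0],[0,0,0,0,0,-0.5,0],[0,0,0,0,0,-0.9,0],[0,0,0,0,0,-1,0],[0,0,0,0,0,-1,0]]]' 60 ; python3 -m creep '[[[0,0,-0.08,0,-0.2,-0.3,0],[0,0,-0.16,0,-0.45,-0.6,0],[0,0,-0.24,-0.1,-0.7,-0.9,0],[0,0,-0.32,-0.15,-1,-0.9,0],[0,0,-0.36,-0.15,-1,-0.9,0]]]' ; python3 - <<'E'
from h import *
go(547.2,117.2,260,36)
E
```

```text
t: 32.45
eef_pos: [391.1, -288.0, 319.1]
tool_rot: [-0.0, 0.967, -0.255, 0.003]
wrist_force: [0.2, -0.0, -4.1]
grip_width: 17.6
t: 32.95
eef_pos: [435.9, -168.8, 426.1]
tool_rot: [-0.001, 0.999, 0.032, 0.003]
wrist_force: [0.3, 1.0, -4.5]
grip_width: 17.8
turn [ 0.    -0.004 -0.36 ] shift [ 1.076 -2.32   0.035] | TCP [ 435.9 -168.8  426.1] yaw 3.6 t 32.95 F [ 0.3  1.  -4.5] w 17.8 j7 -1.05
```

```bash
python3 -m creep '[[[0,-0.004,-0.08,0.15,-0.35,0,0],[0,-0.004,-0.16,0.3,-0.7,0,0],[0,-0.004,-0.24,0.44,-1,0,0],[0,-0.004,-0.32,0.44,-1,0,0],[0,-0.004,-0.36,0.44,-1,0,0]]]' ; python3 - <<'E'
from h import *
go(547.2,117.2,260,36)
E
```

```text
t: 33.45
eef_pos: [480.7, -43.3, 424.3]
tool_rot: [-0.0, 0.95, 0.313, -0.002]
wrist_force: [0.1, -0.8, -4.3]
grip_width: 17.7
turn [-0.001  0.002  0.006] shift [ 1.242 -0.745  0.007] | TCP [480.7 -43.3 424.3] yaw 36.5 t 33.45 F [ 0.1 -0.8 -4.3] w 17.7 j7 -0.77
```

```bash
python3 -m creep '[[[0,0,0.006,0.35,-0.2,0,0],[0,0,0.006,0.7,-0.45,0,0],[0,0,0.006,1,-0.6,0,0],[0,0,0.006,1,-0.6,0,0],[0,0,0.006,1,-0.6,0,0]]]' ; python3 - <<'E'
from h import *
go(547.2,117.2,200,36)
E
```

```text
t: 33.95
eef_pos: [533.8, 87.2, 421.4]
tool_rot: [0.0, 0.951, 0.31, -0.004]
wrist_force: [0.2, -1.7, -4.6]
grip_width: 17.7
turn [-0.001  0.005  0.002] shift [ 0.241 -0.135  0.485] | TCP [533.8  87.2 421.4] yaw 36.1 t 33.95 F [ 0.2 -1.7 -4.6] w 17.7 j7 -0.94
```

```bash
python3 -m creep '[[[0,0.005,0,0.241,-0.135,0,0],[0,0.005,0,0.241,-0.135,0,0],[0,0.005,0,0.241,-0.135,0.2,0],[0,0.005,0,0.241,-0.135,0.4,0],[0,0.005,0,0.241,-0.135,0.56,0],[0,0.005,0,0.241,-0.135,0.56,0],[0,0.005,0,0.241,-0.135,0.56,0]]]' ; python3 - <<'E'
from h import *
go(547.2,117.2,167,36)
S=cap("side"); crop(S,240,140,150,110,5,"s18.png",1.2)
T=cap("top"); crop(T,210,170,140,130,5,"t18.png",1.7)
E
```

```text
t: 34.65
eef_pos: [546.8, 115.9, 353.7]
tool_rot: [-0.001, 0.951, 0.309, -0.001]
wrist_force: [0.6, 0.6, -3.6]
grip_width: 17.8
turn [-0.001  0.001  0.   ] shift [ 0.009 -0.006  0.198] | TCP [546.8 115.9 353.7] yaw 36.0 t 34.65 F [ 0.6  0.6 -3.6] w 17.8 j7 -0.89
```

View pics/s18.png

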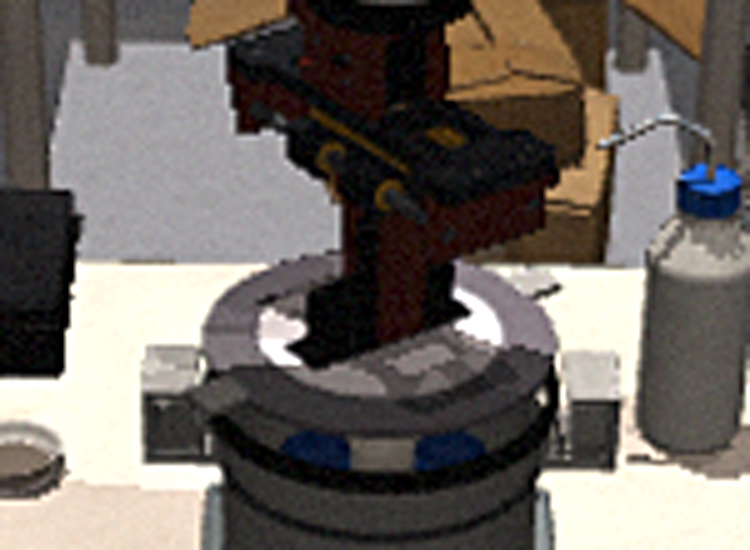

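View pics/t18.png

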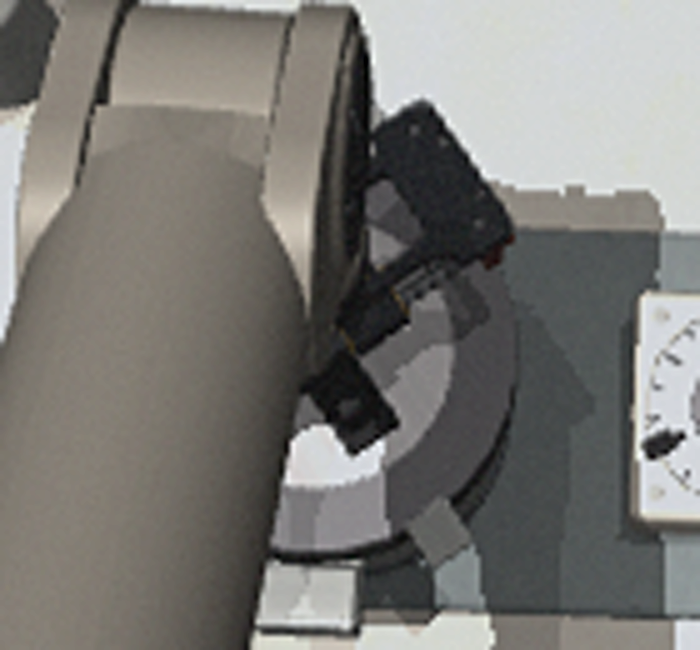

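```bash
python3 -m creep '[[[0,0,0,0.006,-0.004,0.04,0],[0,0,0,0.006,-0.004,0.08,0],[0,0,0,0.006,-0.004,0.12,0],[0,0,0,0.006,-0.004,0.16,0],[0,0,0,0.006,-0.004,0.19,0],[0,0,0,0.006,-0.004,0.2,0],[0,0,0,0.006,-0.004,0.2,0]]]' ; python3 - <<'E'
from h import *
go(547.2,117.2,167,36)
E
```

```text
t: 35.45
eef_pos: [547.8, 117.3, 330.7]
tool_rot: [-0.001, 0.951, 0.31, 0.0]
wrist_force: [-0.5, -0.3, -2.7]
grip_width: 17.7
turn [-0.001 -0.001  0.001] shift [-0.004 -0.002  0.006] | TCP [547.8 117.3 330.7] yaw 36.1 t 35.45 F [-0.5 -0.3 -2.7] w 17.7 j7 -0.87
```

```bash
python3 -m creep '[[[0,0,0,-0.003,0,0.03,0],[0,0,0,-0.003,0,0.06,0],[0,0,0,-0.003,0,0.09,0],[0,0,0,-0.003,0,0.108,0],[0,0,0,-0.003,0,0.11,0],[0,0,0,-0.003,0,0.11,0]]]' ; python3 - <<'E'
from h import *
go(547.2,117.2,155.5,0)
W=cloud(cap("side")); d=np.hypot(W[...,0]-547,W[...,1]-117); m=(d<84)&(d>62)&(W[...,1]<100)&(W[...,2]>120)&(W[...,2]<150)
w=W[m]; A=np.c_[w[:,:2]-[547,117],np.ones(len(w))]; print(np.linalg.lstsq(A,w[:,2],rcond=None)[0],np.median(w[:,2]))
E
```

```text
t: 36.05
eef_pos: [548.1, 117.0, 318.8]
tool_rot: [-0.001, 0.951, 0.31, 0.001]
wrist_force: [-3.9, 1.0, 12.3]
grip_width: 17.8
turn [-0.002 -0.001  0.401] shift [-0.005 -0.005  0.002] | TCP [548.1 117.  318.8] yaw 36.1 t 36.05 F [-3.9  1.  12.3] w 17.8 j7 -0.86
[9.09422997e-04 6.95678711e-03 1.32600357e+02] 132.28994572541723
```

```bash
python3 -m creep '[[[0,0,0.06,-0.003,-0.003,0.01,0],[0,0,0.12,-0.003,-0.003,0.01,0],[0,0,0.18,-0.003,-0.003,0.01,0],[0,0,0.24,-0.003,-0.003,0.01,0],[0,0,0.3,-0.003,-0.003,0.01,0],[0,0,0.36,-0.003,-0.003,0.01,0],[0,0,0.41,-0.003,-0.003,0.01,0],[0,0,0.42,-0.003,-0.003,0.01,0]]]' ; python3 - <<'E'
from h import *
go(547.2,117.2,155.5,0)
print(telemetry.sense()["torque"].round(2))
S=cap("side"); crop(S,260,180,120,90,6,"s19.png",1.3)
E
```

```text
t: 36.9
eef_pos: [549.1, 117.0, 319.3]
tool_rot: [-0.001, 1.0, -0.016, 0.003]
wrist_force: [0.3, 0.6, 11.8]
grip_width: 18.2
turn [-0.002 -0.004 -0.02 ] shift [-0.016 -0.001  0.007] | TCP [549.1 117.  319.3] yaw -1.8 t 36.9 F [ 0.3  0.6 11.8] w 18.2 j7 -1.39
[-0.56  0.4   0.27]
```

View pics/s19.png

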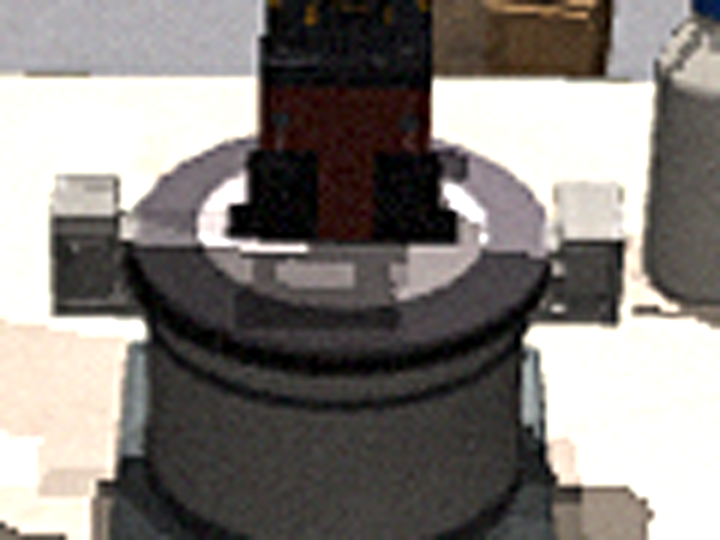

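```bash
python3 -m creep '[[[0,0,0.0,0,0,-0.015,0],[0,0,0,0,0,-0.03,0],[0,0,0,0,0,-0.04,0],[0,0,0,0,0,-0.05,0],[0,0,0,0,0,-0.05,0]]]' ; python3 - <<'E'
from h import *
go(547.2,117.2,162,0)
print(telemetry.sense()["torque"].round(2))
W=cloud(cap("side")); d=np.hypot(W[...,0]-547,W[...,1]-117); m=(d<84)&(d>62)&(W[...,1]<100)&(W[...,2]>120)&(W[...,2]<150)
w=W[m]; A=np.c_[w[:,:2]-[547,117],np.ones(len(w))]; print(np.linalg.lstsq(A,w[:,2],rcond=None)[0],np.median(w[:,2]))
E
```

```text
t: 37.45
eef_pos: [549.5, 117.0, 325.2]
tool_rot: [-0.001, 1.0, -0.015, 0.004]
wrist_force: [4.5, 0.0, -3.9]
grip_width: 17.5
turn [-0.001 -0.005 -0.019] shift [-0.019 -0.001  0.002] | TCP [549.5 117.  325.2] yaw -1.7 t 37.45 F [ 4.5  0.  -3.9] w 17.5 j7 -1.4
[-0.45 -0.31  0.04]
[2.35548594e-03 8.34987936e-03 1.38849839e+02] 138.52446688936615
```

```bash
python3 -m creep '[[[0,0,0,0,0,0,0.1],[0,0,0,0,0,0,0.25],[0,0,0,0,0,0,0.5],[0,0,0,0,0,0,0.5],[0,0,0,0,0,-0.3,0.5],[0,0,0,0,0,-0.7,0.5],[0,0,0,0,0,-0.8,0.5]]]' 30; python3 - <<'E'
from h import *
go(544.5,-78.3,160,-16)
c=S=cap("side"); crop(S,260,180,120,90,6,"s20.png",1.3)
W=cloud(c); d=np.hypot(W[...,0]-547,W[...,1]-117); m=(d<84)&(d>62)&(W[...,2]>120)&(W[...,2]<150)
w=W[m]; A=np.c_[w[:,:2]-[547,117],np.ones(len(w))]; print(np.linalg.lstsq(A,w[:,2],rcond=None)[0],np.median(w[:,2]))
E
```

```text
t: 38.2
eef_pos: [550.0, 116.0, 425.4]
tool_rot: [-0.002, 1.0, -0.016, 0.006]
wrist_force: [-0.8, 0.5, -0.3]
grip_width: 43.9
turn [-0.004 -0.008  0.158] shift [-0.006  1.624  0.846] | TCP [550.  116.  425.4] yaw -1.8 t 38.2 F [-0.8  0.5 -0.3] w 43.9 j7 -1.5
[-2.09495129e-04  1.36100786e-03  1.38505093e+02] 138.56865989745106
```

View pics/s20.png

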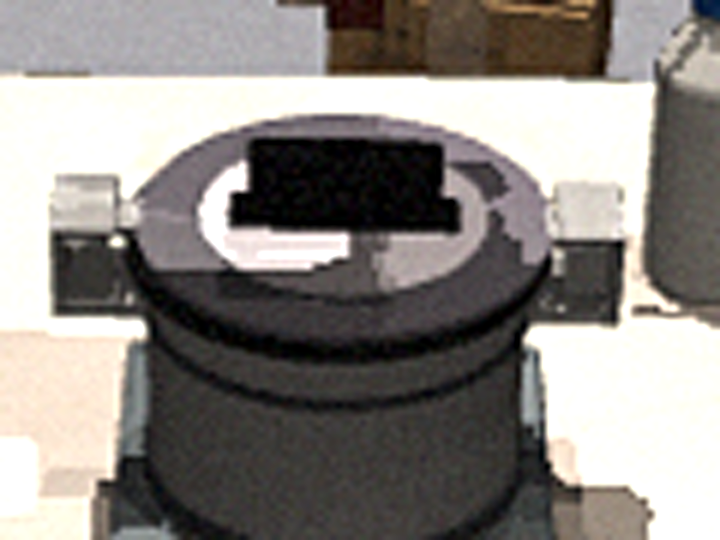

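The cap is level with its disc at 138.6 mm, the locked height, and both ears run into the jaws at crop pixels (125,215) and (550,215). On to the dial.

```bash
python3 -m creep '[[[0,0,0,0,0.35,0,0.5],[-0.004,-0.008,0.07,-0.03,0.7,0,0.5],[-0.004,-0.008,0.158,-0.03,1,0,0.5],[-0.004,-0.008,0.158,-0.03,1,0,0.5],[-0.004,-0.008,0.158,-0.03,1,0,0.5]]]'; python3 - <<'E'
from h import *
go(546,-77.8,130,-16)
E
```

```text
t: 38.75
eef_pos: [542.3, -4.0, 423.7]
tool_rot: [-0.0, 0.99, -0.14, -0.001]
wrist_force: [0.8, 0.1, -0.8]
grip_width: 43.7
turn [-0.     0.001 -0.   ] shift [0.202 0.583 1.089] | TCP [542.3  -4.  423.7] yaw -16.0 t 38.75 F [ 0.8  0.1 -0.8] w 43.7 j7 -1.51
```

```bash
python3 -m creep '[[[0,0,0,0.1,0.3,0,0.5],[0,0,0,0.202,0.583,0,0.5],[0,0,0,0.202,0.583,0.2,0.5],[0,0,0,0.202,0.583,0.5,0.5],[0,0,0,0.202,0.583,0.8,0.5],[0,0,0,0.202,0.583,1,0.5],[0,0,0,0.202,0.583,1,0.5],[0,0,0,0.202,0.583,1,0.5]]]'; python3 - <<'E'
from h import *
go(546,-77.8,93,-16)
S=cap("side"); crop(S,260,210,120,110,6,"s21.png",1.3)
T=cap("top"); crop(T,320,200,100,90,7,"t21.png",1.7)
E
```

```text
t: 39.55
eef_pos: [546.4, -76.9, 303.6]
tool_rot: [-0.0, 0.99, -0.139, -0.001]
wrist_force: [-0.2, -0.3, -0.8]
grip_width: 43.9
turn [0.    0.002 0.001] shift [-0.     0.008  0.396] | TCP [546.4 -76.9 303.6] yaw -15.9 t 39.55 F [-0.2 -0.3 -0.8] w 43.9 j7 -1.25
```

View pics/s21.png

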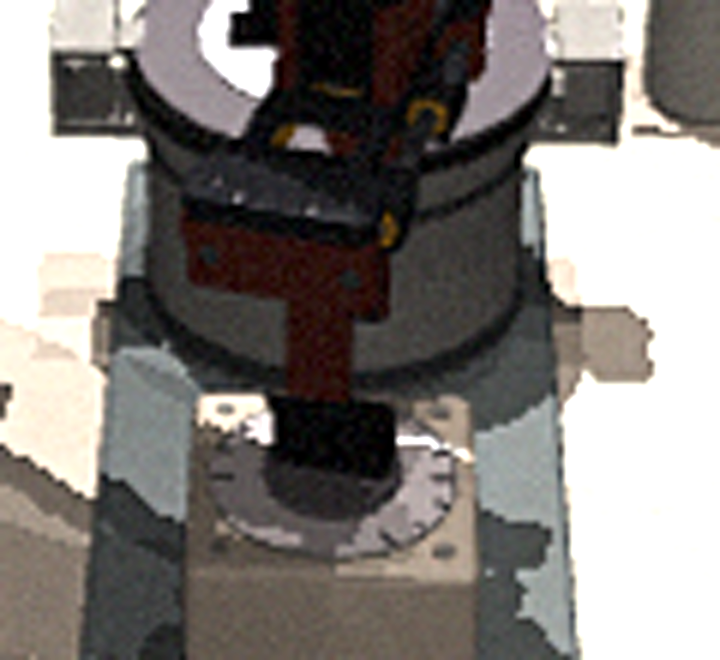

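View pics/t21.png

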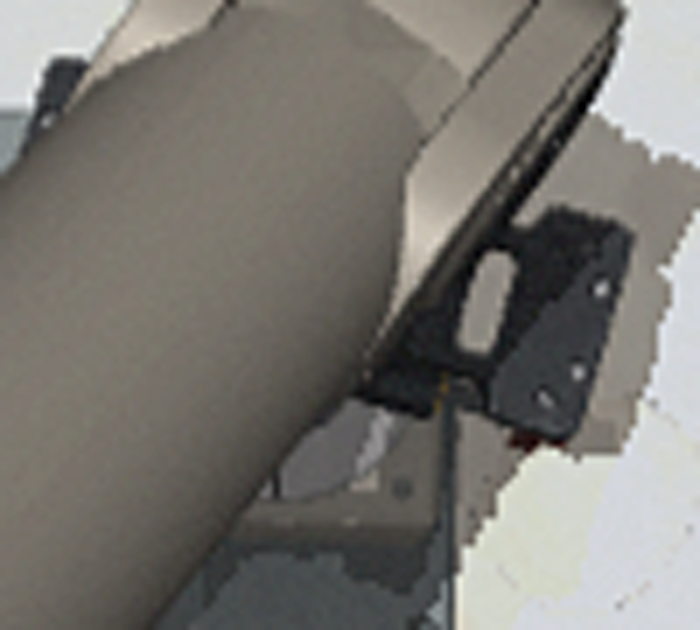

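```bash
python3 -m creep '[[[0,0,0,0,0.006,0.1,0.5],[0,0,0,0,0.006,0.2,0.5],[0,0,0,0,0.006,0.3,0.5],[0,0,0,0,0.006,0.39,0.5],[0,0,0,0,0.006,0.39,0.5],[0,0,0,0,0.006,0.39,0.3],[0,0,0,0,0.006,0.39,0.2],[0,0,0,0,0.006,0.39,0.1]]]' 6; python3 -m creep '[[[0,0,0,0,0,0,0.05],[0,0,0,0,0,0,0],[0,0,0,0,0,0,0],[0,0,0,0,0,0,0]]]' 10;python3 - <<'E'
from h import *
go(546,-77.8,93,-16)
print(telemetry.sense()["torque"].round(2))
E
```

```text
t: 40.45
eef_pos: [546.8, -78.2, 258.4]
tool_rot: [-0.0, 0.99, -0.139, 0.0]
wrist_force: [0.6, 0.2, 0.6]
grip_width: 23.5
t: 40.85
eef_pos: [547.1, -77.9, 258.8]
tool_rot: [-0.001, 0.99, -0.139, 0.001]
wrist_force: [-0.3, 2.5, 5.4]
grip_width: 13.2
turn [-0.001 -0.001  0.001] shift [-0.009  0.002  0.023] | TCP [547.1 -77.9 258.8] yaw -15.9 t 40.85 F [-0.3  2.5  5.4] w 13.2 j7 -1.19
[0.55 0.23 0.02]
```

```bash
python3 -m creep '[[[0,0,0.07,0,0,0,0],[0,0,0.14,0,0,0,0],[0,0,0.21,0,0,0,0],[0,0,0.28,0,0,0,0],[0,0,0.35,0,0,0,0],[0,0,0.42,0,0,0,0],[0,0,0.47,0,0,0,0],[0,0,0.49,0,0,0,0]]]' 20; python3 -m creep '[[[0,0,0,0,0,0,0],[0,0,0,0,0,0,0.2],[0,0,0,0,0,0,0.35],[0,0,0,0,0,0,0.4],[0,0,0,0,0,-0.2,0.4],[0,0,0,0,0,-0.5,0.4],[0,0,0,0,0,-0.9,0.4],[0,0,0,0,0,-1,0.4]]]' 20;python3 - <<'E'
from h import *
go(546,-77.8,93,-60.5)
E
```

```text
t: 41.65
eef_pos: [546.2, -79.1, 258.8]
tool_rot: [0.0, 0.865, -0.502, 0.0]
wrist_force: [-3.5, -2.8, 3.5]
grip_width: 13.5
t: 42.45
eef_pos: [547.1, -80.0, 382.8]
tool_rot: [-0.001, 0.865, -0.502, 0.003]
wrist_force: [-0.2, -0.2, -0.4]
grip_width: 35.3
turn [-0.003 -0.003  0.003] shift [-0.025  0.003  1.057] | TCP [547.1 -80.  382.8] yaw -60.3 t 42.45 F [-0.2 -0.2 -0.4] w 35.3 j7 -1.93
```

```bash
python3 -m creep '[[[0,0,0,0.35,0.2,0,0.4],[0,0,0,0.7,0.4,0,0.4],[0,0,0,1,0.577,0,0.4],[0,0,0,1,0.577,0,0.4]]]';python3 -m creep '[[[0,0,0,0.35,0.2,0,0.4],[0,0,0,0.7,0.4,0,0.4],[0,0,0,0.8,0.46,0,0.4],[0,0,0,0.8,0.46,0,0.4]]]'; python3 - <<'E'
from h import *
T=cap("top"); crop(T,330,220,60,60,10,"dial2.png",1.8); crop(T,210,170,140,130,5,"t22.png",1.8)
S=cap("side"); crop(S,285,265,60,60,10,"dials2.png",1.4)
W=cloud(T)
m=(W[...,0]>515)&(W[...,0]<575)&(W[...,1]>-110)&(W[...,1]<-45)&(W[...,2]>92)&(W[...,2]<108)
w=W[m]; c=w.mean(0); u,s,v=np.linalg.svd(w[:,:2]-c[:2],full_matrices=False); print("bar dir",v[0],c,np.degrees(np.arctan2(v[0,1],v[0,0])),cv2.minAreaRect(w[:,:2].astype(np.float32)))
m=(W[...,0]>450)&(W[...,0]<620)&(W[...,1]>-160)&(W[...,1]<-10)&(W[...,2]>50)&(W[...,2]<65); w=W[m]; print(" housing",cv2.minAreaRect(w[:,:2].astype(np.float32)))
E
```

```text
t: 42.85
eef_pos: [544.1, -224.9, 383.7]
tool_rot: [0.0, 0.863, -0.506, 0.004]
wrist_force: [-1.3, 0.2, -0.2]
grip_width: 35.1
t: 43.25
eef_pos: [541.4, -338.3, 383.9]
tool_rot: [0.001, 0.861, -0.508, 0.004]
wrist_force: [-0.4, 0.3, -0.3]
grip_width: 35.5
bar dir [-0.50172667  0.86502621] [543.28872848 -76.67148423  98.51270206] 120.11430123926742 ((543.769287109375, -77.1155014038086), (13.338275909423828, 46.17365264892578), 29.711347579956055)
 housing ((555.6717529296875, -76.66586303710938), (89.21939849853516, 108.28772735595703), 1.2727458477020264)
```

View pics/dial2.png

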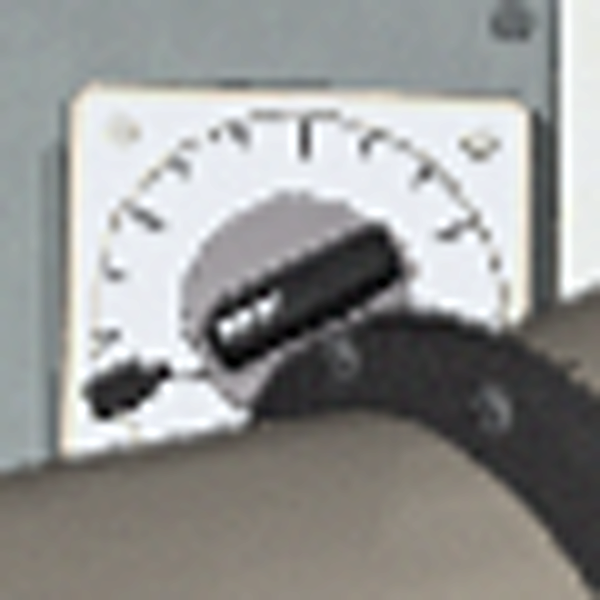

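View pics/t22.png

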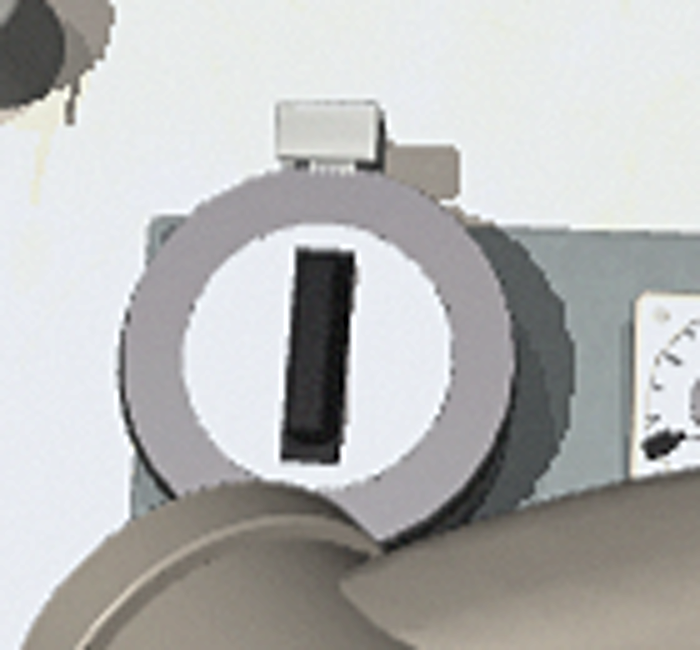

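View pics/dials2.png

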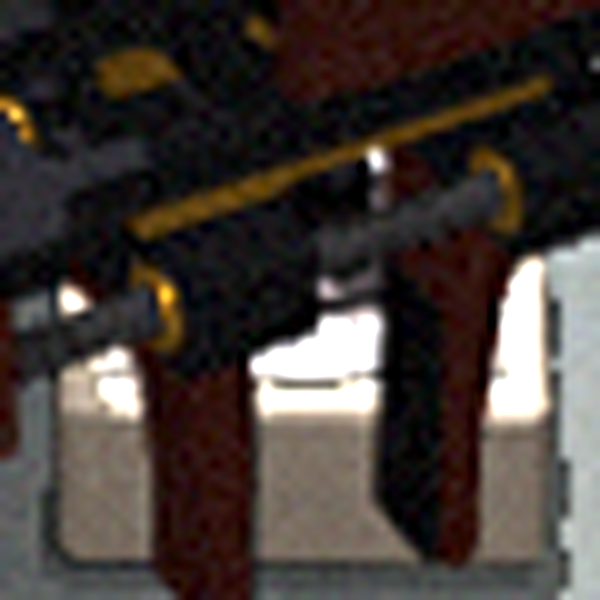

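```bash
python3 -m creep '[[[0,0,0,0.1,0.35,-0.1,0.4],[0,0,0,0.2,0.7,-0.2,0.4],[0,0,0,0.25,0.9,-0.2,0.4],[0,0,0,0.25,0.9,-0.2,0.4]]]';python3 -m creep '[[[0,0,0,0.1,0.35,0,0.4],[0,0,0,0.2,0.7,0,0.4],[0,0,0,0.25,0.8,0,0.4],[0,0,0,0.25,0.8,0,0.4],[0,0,0,0.25,0.8,0,0.4]]]'; python3 - <<'E'
from h import *
T=cap("top"); crop(T,330,220,60,60,10,"dial3.png",1.8); crop(T,210,170,140,130,5,"t23.png",1.8)
S=cap("side"); crop(S,285,265,60,60,10,"dials3.png",1.4)
np.savez("/tmp/d3.npz",T=T["color"],S=S["color"])
W=cloud(T)
m=(W[...,0]>515)&(W[...,0]<575)&(W[...,1]>-110)&(W[...,1]<-45)&(W[...,2]>92)&(W[...,2]<108)
w=W[m]; c=w.mean(0); u,s,v=np.linalg.svd(w[:,:2]-c[:2],full_matrices=False); print("bar dir",c,np.degrees(np.arctan2(v[0,1],v[0,0])),cv2.minAreaRect(w[:,:2].astype(np.float32)))
E
```

```text
t: 43.75
eef_pos: [460.6, -414.7, 407.8]
tool_rot: [-0.0, 0.862, -0.507, 0.004]
wrist_force: [0.4, -1.2, -0.3]
grip_width: 35.3
t: 44.25
eef_pos: [393.6, -485.7, 406.9]
tool_rot: [-0.001, 0.863, -0.506, 0.003]
wrist_force: [0.8, -0.8, -0.2]
grip_width: 35.0
bar dir [543.049296   -76.35446636  97.93990938] 120.49738630557903 ((543.5872192382812, -77.06726837158203), (13.1968412399292, 46.197113037109375), 31.39153289794922)
```

View pics/dial3.png

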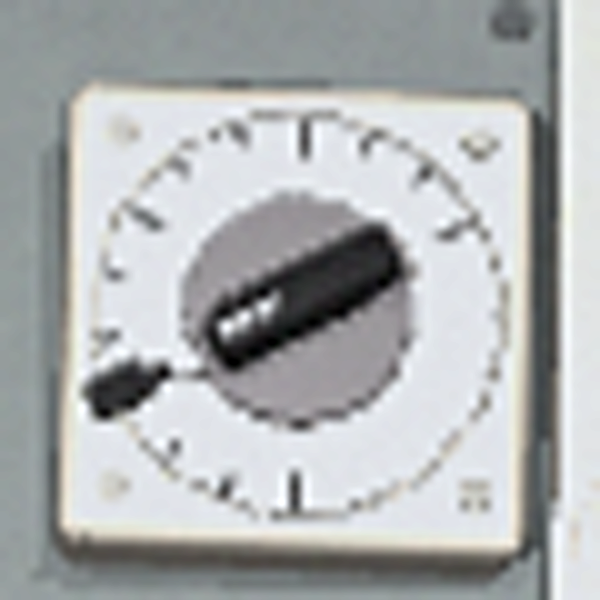

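View pics/dials3.png

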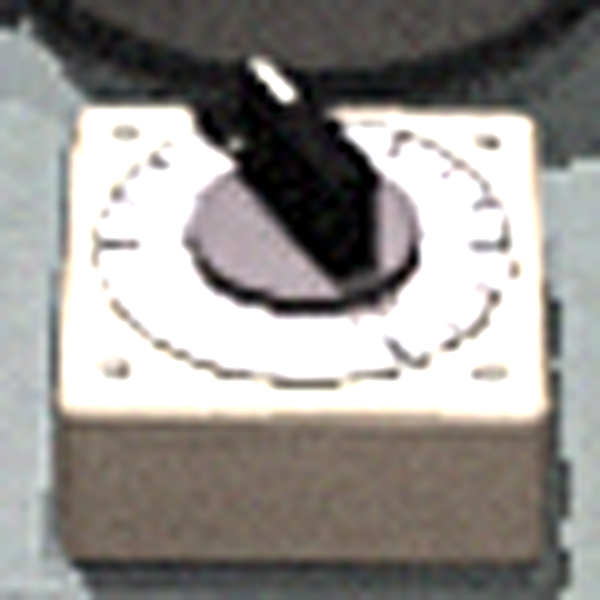

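View pics/t23.png

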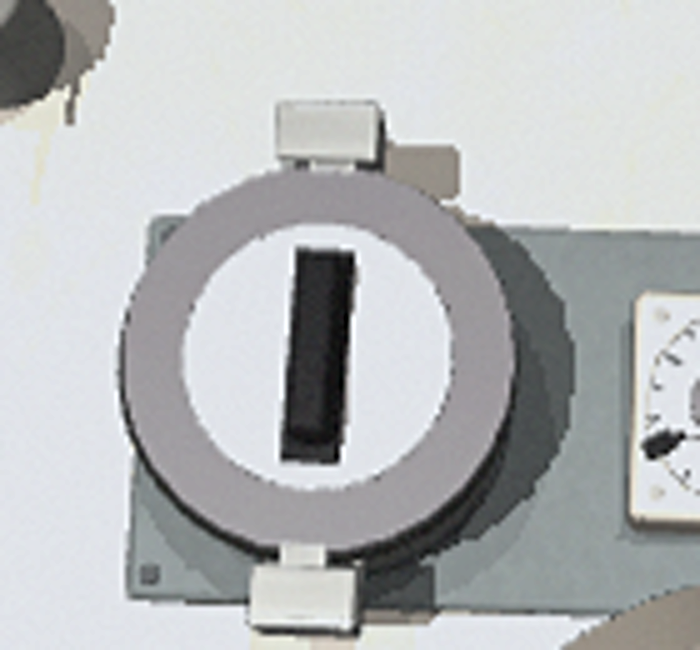

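```bash
python3 - <<'E'
from h import *
from scipy.optimize import least_squares
T=cap("top"); g=T["color"].max(2).astype(float)
# render-fit: image positions of model points for angle, axis estimate from disc edge
rgb=T["color"].astype(int)
# weighted dark centroid of the tab
sub=g[250:265,335:350]; base=np.percentile(sub,80); print(base); wgt=np.clip(base*0.75-sub,0,None); v,u=np.mgrid[250:265,335:350]
cu,cv_=(wgt*u).sum()/wgt.sum(),(wgt*v).sum()/wgt.sum(); print("tab centroid",cu,cv_)
for ax in ((543.6,-77.05),(544.3,-77.0),(543.0,-76.7)):
    for z in (64,66,67):
        p=onplane(T,cu,cv_,z); print(ax,z,p.round(1),"ang",np.degrees(np.arctan2(p[1]-ax[1],-(p[0]-ax[0]))).round(1),"r",np.hypot(*(p[:2]-ax)).round(1))
n=onplane(T,330+16.8,220+37.2,66); print("nib",n)
for d in (57,59,60,61,63):
    a=np.radians(d); X=[543.6-34*np.cos(a),-77.05+34*np.sin(a),66]; print(d,"tip px in crop",((proj(T,X)-[330,220])*10).round(0), "r27",((proj(T,[543.6-27*np.cos(a),-77.05+27*np.sin(a),66])-[330,220])*10).round(0))
crop(T,338,248,24,18,30,"dial4.png",1.8)
# disc edge check: project circle r27 z69
E
```

```text
131.0
tab centroid 341.04183535762485 257.78036437246965
(543.6, -77.05) 64 [526.1 -34.9  64. ] ang 67.4 r 45.6
(543.6, -77.05) 66 [525.8 -34.9  66. ] ang 67.1 r 45.8
(543.6, -77.05) 67 [525.6 -34.9  67. ] ang 66.9 r 45.9
(544.3, -77.0) 64 [526.1 -34.9  64. ] ang 66.6 r 45.9
(544.3, -77.0) 66 [525.8 -34.9  66. ] ang 66.2 r 46.0
(544.3, -77.0) 67 [525.6 -34.9  67. ] ang 66.1 r 46.1
(543.0, -76.7) 64 [526.1 -34.9  64. ] ang 68.0 r 45.1
(543.0, -76.7) 66 [525.8 -34.9  66. ] ang 67.6 r 45.2
(543.0, -76.7) 67 [525.6 -34.9  67. ] ang 67.4 r 45.3
nib [527.47855023 -48.21258625  66.        ]
57 tip px in crop [169. 382.] r27 [195. 367.]
59 tip px in crop [167. 378.] r27 [193. 363.]
60 tip px in crop [165. 376.] r27 [192. 361.]
61 tip px in crop [164. 373.] r27 [191. 360.]
63 tip px in crop [162. 369.] r27 [189. 356.]
```

View pics/dial4.png

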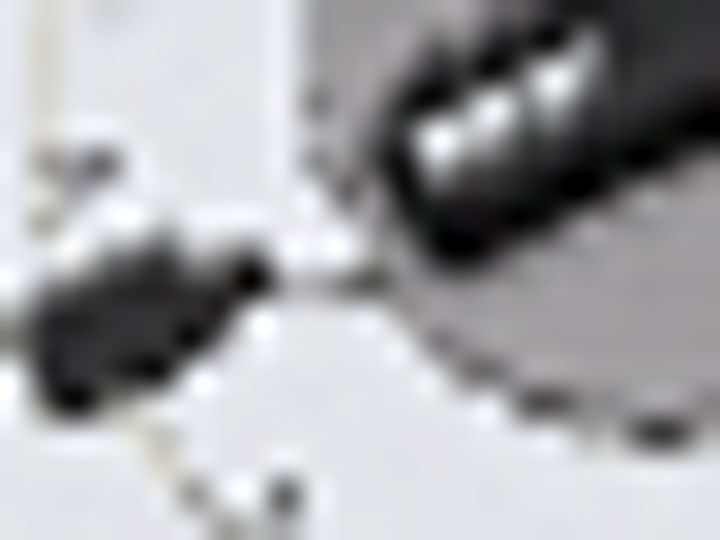

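```bash
python3 - <<'E'
from h import *
acc=0
Ts=[cap("top") for _ in range(4)]
T=Ts[0]; g=np.mean([t["color"].max(2) for t in Ts],0)
print("cam",-T["R"].T@T["t"])
import scipy.ndimage as nd
for ax in ((543.6,-77.05),(544.0,-77.3)):
  for z in (67,64.5):
    print(ax,z)
    for r in (32,34,36,38,40,42,44,46,48):
        A=np.radians(np.arange(40,85,0.5)); P=np.array([proj(T,[ax[0]-r*np.cos(a),ax[1]+r*np.sin(a),z]) for a in A])
        s=nd.map_coordinates(g,[P[:,1],P[:,0]],order=1); w=np.clip(100-s,0,None)
        ok=w.max()>10; 
        # half-max edges about the minimum
        i=w.argmax(); th=w[i]/2; lo=i
        while lo>0 and w[lo]>th: lo-=1
        hi=i
        while hi<len(A)-1 and w[hi]>th: hi+=1
        print(r,"min",s.min().round(0),"mid",(np.degrees(A[lo]+A[hi])/2).round(1) if ok else None,"width",np.degrees(A[hi]-A[lo]).round(1) if ok else None)
# bar: same with dial grip at z=99, bar edges -> direction
m=np.zeros_like(g); 
for ax in ((543.6,-77.05),(544.0,-77.3)):
    for r in (12,15,18,20):
        out=[]
        for off in (0,np.pi):
            A=np.radians(np.arange(20,100,0.5))+off; P=np.array([proj(T,[ax[0]-r*np.cos(a),ax[1]+r*np.sin(a),99]) for a in A])
            s=nd.map_coordinates(g,[P[:,1],P[:,0]],order=1); d=(s<62); out.append((np.degrees(A[d].mean()-off).round(1),(d.sum()*.5)))
        print("bar",ax,r,out)
E
```

```text
cam [ 313.70676351  -13.29365418 1388.46502229]
(543.6, -77.05) 67
32 min 91.0 mid None width None
34 min 32.0 mid 63.8 width 6.5
36 min 26.0 mid 64.0 width 6.0
38 min 31.0 mid 63.5 width 8.0
40 min 25.0 mid 64.7 width 12.5
42 min 24.0 mid 64.7 width 12.5
44 min 27.0 mid 64.2 width 13.5
46 min 21.0 mid 64.2 width 12.5
48 min 26.0 mid 64.2 width 11.5
(543.6, -77.05) 64.5
32 min 91.0 mid None width None
34 min 22.0 mid 64.5 width 6.0
36 min 26.0 mid 64.5 width 6.0
38 min 31.0 mid 63.8 width 8.5
40 min 24.0 mid 65.0 width 13.0
42 min 25.0 mid 65.0 width 13.0
44 min 26.0 mid 64.5 width 14.0
46 min 22.0 mid 64.7 width 12.5
48 min 25.0 mid 64.8 width 11.5
(544.0, -77.3) 67
32 min 94.0 mid None width None
34 min 47.0 mid 63.5 width 7.0
36 min 21.0 mid 63.5 width 6.0
38 min 32.0 mid 63.3 width 7.5
40 min 27.0 mid 64.0 width 12.0
42 min 23.0 mid 64.2 width 12.5
44 min 27.0 mid 63.8 width 13.5
46 min 23.0 mid 63.8 width 12.5
48 min 26.0 mid 64.0 width 12.0
(544.0, -77.3) 64.5
32 min 92.0 mid None width None
34 min 38.0 mid 64.0 width 6.0
36 min 25.0 mid 64.0 width 6.0
38 min 32.0 mid 63.5 widt
[... 261 characters left out ...]
0))]
bar (543.6, -77.05) 15 [(np.float64(50.9), np.float64(52.0)), (np.float64(67.2), np.float64(65.0))]
bar (543.6, -77.05) 18 [(np.float64(53.2), np.float64(44.0)), (np.float64(66.5), np.float64(52.5))]
bar (543.6, -77.05) 20 [(np.float64(52.2), np.float64(39.0)), (np.float64(66.5), np.float64(46.5))]
bar (544.0, -77.3) 12 [(np.float64(54.9), np.float64(50.0)), (np.float64(64.7), np.float64(70.0))]
bar (544.0, -77.3) 15 [(np.float64(51.1), np.float64(53.0)), (np.float64(67.5), np.float64(64.5))]
bar (544.0, -77.3) 18 [(np.float64(52.4), np.float64(42.5)), (np.float64(67.5), np.float64(52.5))]
bar (544.0, -77.3) 20 [(np.float64(52.0), np.float64(40.5)), (np.float64(67.2), np.float64(45.0))]
```

```bash
python3 - <<'E'
from h import *
import scipy.ndimage as nd
from scipy.optimize import least_squares
Ts=[cap("top") for _ in range(4)]; T=Ts[0]; g=np.mean([t["color"].max(2) for t in Ts],0)
ax=np.array([543.6,-77.05]); 
def edge(z,rs,kind):
    pts=[]
    for d in np.arange(0,360,3):
        a=np.radians(d); P=np.array([proj(T,[ax[0]-r*np.cos(a),ax[1]+r*np.sin(a),z]) for r in rs]); s=nd.map_coordinates(g,[P[:,1],P[:,0]],order=1)
        if kind=="step":
            if s.max()<115 or s.min()>112 : continue
            gr=np.gradient(s); i=gr.argmax(); 
            if gr[i]<1.5: continue
        else:
            i=s.argmin()
            if s[i]>105: continue
        pts.append((d,rs[i]))
    p=np.array(pts); q=ax+np.c_[-p[:,1]*np.cos(np.radians(p[:,0])),p[:,1]*np.sin(np.radians(p[:,0]))]
    f=least_squares(lambda k:np.hypot(*(q-k[:2]).T)-k[2],[*ax,rs.mean()],loss="soft_l1",f_scale=0.5); print(kind,z,len(p),f.x.round(2))
edge(69,np.arange(22,33,.25),"step")
edge(62,np.arange(42,52,.25),"min")
S=cap("side");print("side tab?")
a=np.radians(64)
for r in (34,40,47): print(((proj(S,[545-r*np.cos(a),-78.5+r*np.sin(a),67])-[285,265])*10).round(0))
E
```

```text
step 69 120 [543.55 -77.02  27.18]
min 62 76 [543.57 -78.4   46.75]
side tab?
[234. 144.]
[223. 130.]
[210. 113.]
```

```bash
python3 - <<'E'
from h import *
go(546.6,-78.3,180,-60.2)
E
python3 -m creep '[[[0,0,0,-0.2,-0.35,0,0.4],[0,0,0,-0.4,-0.7,0,0.4],[0,0,0,-0.58,-1,0,0.4],[0,0,0,-0.58,-1,0,0.4]]]'; python3 - <<'E'
from h import *
go(546.6,-78.3,180,-60.2)
E
```

```text
turn [-0.003 -0.004 -0.009] shift [-2.357 -2.784  0.535] | TCP [ 391.2 -487.4  407.6] yaw -61.0 t 44.85 F [-0.5 -0.4  0.3] w 35.1 j7 -1.29
t: 45.25
eef_pos: [467.2, -363.0, 406.5]
tool_rot: [-0.002, 0.864, -0.503, 0.003]
wrist_force: [-0.2, 0.1, -0.6]
grip_width: 35.1
turn [-0.004 -0.002 -0.002] shift [-1.738 -1.744  0.534] | TCP [ 467.2 -363.   406.5] yaw -60.4 t 45.25 F [-0.2  0.1 -0.6] w 35.1 j7 -1.5
```

```bash
python3 -m creep '[[[0,0,0,-0.35,-0.35,0,0.4],[0,0,0,-0.6,-0.6,0.1,0.4],[0,0,0,-0.87,-0.87,0.2,0.4],[0,0,0,-0.87,-0.87,0.2,0.4]]]'; python3 - <<'E'
from h import *
go(546.6,-78.3,180,-60.2)
E
```

```text
t: 45.65
eef_pos: [508.7, -214.9, 380.8]
tool_rot: [-0.003, 0.866, -0.499, 0.001]
wrist_force: [-0.2, 0.2, -0.2]
grip_width: 34.9
turn [-0.003  0.001  0.003] shift [-0.827 -0.842  0.321] | TCP [ 508.7 -214.9  380.8] yaw -59.9 t 45.65 F [-0.2  0.2 -0.2] w 34.9 j7 -1.7
```

```bash
python3 -m creep '[[[0,0,0,-0.35,-0.35,0,0.4],[0,0,0.003,-0.65,-0.65,0.1,0.4],[0,0,0.003,-0.827,-0.842,0.2,0.4],[0,0,0.003,-0.827,-0.842,0.32,0.4],[0,0,0.003,-0.827,-0.842,0.32,0.4],[0,0,0.003,-0.827,-0.842,0.32,0.4]]]'; python3 - <<'E'
from h import *
go(546.6,-78.3,95,-60.2)
E
```

```text
t: 46.25
eef_pos: [546.1, -80.3, 343.6]
tool_rot: [-0.002, 0.864, -0.503, 0.001]
wrist_force: [-0.6, -0.6, 0.4]
grip_width: 35.2
turn [-0.003 -0.    -0.002] shift [-0.013 -0.009  0.713] | TCP [546.1 -80.3 343.6] yaw -60.4 t 46.25 F [-0.6 -0.6  0.4] w 35.2 j7 -1.9
```

```bash
python3 -m creep '[[[-0.003,0,0,-0.013,-0.009,0.15,0.4],[-0.003,0,0,-0.013,-0.009,0.35,0.4],[-0.003,0,0,-0.013,-0.009,0.55,0.4],[-0.003,0,0,-0.013,-0.009,0.71,0.4],[-0.003,0,0,-0.013,-0.009,0.71,0.4],[-0.003,0,0,-0.013,-0.009,0.71,0.3],[-0.003,0,0,-0.013,-0.009,0.71,0.2],[-0.003,0,0,-0.013,-0.009,0.71,0.1]]]' 6; python3 -m creep '[[[0,0,0,0,0,0,0.05],[0,0,0,0,0,0,0],[0,0,0,0,0,0,0],[0,0,0,0,0,0,0]]]' 15;python3 - <<'E'
from h import *
go(546.6,-78.3,95,-64.3)
print(telemetry.sense()["torque"].round(2))
E
```

```text
t: 47.05
eef_pos: [546.8, -78.7, 259.3]
tool_rot: [-0.0, 0.864, -0.503, 0.001]
wrist_force: [-9.0, -5.1, 6.4]
grip_width: 15.2
t: 47.45
eef_pos: [546.2, -79.2, 259.4]
tool_rot: [0.0, 0.864, -0.503, 0.0]
wrist_force: [-4.7, -2.7, -0.3]
grip_width: 12.9
turn [ 0.    -0.     0.043] shift [-0.005 -0.007  0.011] | TCP [546.2 -79.2 259.4] yaw -60.4 t 47.45 F [-4.7 -2.7 -0.3] w 12.9 j7 -1.81
[-0.54  1.16  0.05]
```

```bash
python3 -m creep '[[[0,0,0.02,0,0,0,0],[0,0,0.035,0,0,0,0],[0,0,0.044,0,0,0,0],[0,0,0.044,0,0,0,0],[0,0,0.044,0,0,0,0]]]' 15;python3 - <<'E'
from h import *
go(546.6,-78.3,95,-64.3)
E
python3 -m creep '[[[0,0,0,0,0,0,0.15],[0,0,0,0,0,0,0.35],[0,0,0,0,0,0,0.4],[0,0,0,0,0,-0.2,0.4],[0,0,0,0,0,-0.5,0.4],[0,0,0,0,0,-0.9,0.4],[0,0,0,0,0,-1,0.4]]]' ;  python3 -m creep '[[[0,0,0,0.35,0.2,0,0.4],[0,0,0,0.7,0.4,0,0.4],[0,0,0,1,0.577,0,0.4],[0,0,0,1,0.577,0,0.4]]]'
```

```text
t: 47.95
eef_pos: [546.0, -79.3, 259.4]
tool_rot: [0.0, 0.846, -0.533, 0.0]
wrist_force: [-3.5, -2.5, 0.5]
grip_width: 12.8
turn [ 0.    -0.    -0.001] shift [-0.005 -0.008  0.011] | TCP [546.  -79.3 259.4] yaw -64.4 t 47.95 F [-3.5 -2.5  0.5] w 12.8 j7 -1.87
t: 48.65
eef_pos: [547.6, -79.8, 383.9]
tool_rot: [-0.001, 0.846, -0.532, 0.003]
wrist_force: [0.5, -0.7, -0.1]
grip_width: 35.2
t: 49.05
eef_pos: [535.0, -224.0, 385.0]
tool_rot: [-0.001, 0.844, -0.536, 0.005]
wrist_force: [-0.5, -0.6, -0.5]
grip_width: 35.5
```

```bash
python3 -m creep '[[[0,0,0,0.3,0.3,0,0.4],[0,0,0,0.55,0.65,0,0.4],[0,0,0,0.8,0.95,0,0.4],[0,0,0,0.8,0.95,0,0.4]]]';python3 -m creep '[[[0,0,0,0.1,0.35,0,0.4],[0,0,0,0.2,0.7,0,0.4],[0,0,0,0.25,1,0,0.4],[0,0,0,0.25,1,0,0.4],[0,0,0,0.25,1,0,0.4]]]'; python3 - <<'E'
from h import *
import scipy.ndimage as nd
Ts=[cap("top") for _ in range(4)]; T=Ts[0]; g=np.mean([t["color"].max(2) for t in Ts],0)
crop(T,330,220,60,60,10,"dial5.png",1.8)
crop(T,338,248,24,18,30,"dial6.png",1.8)
cs=[];
for T in Ts:
    W=cloud(T)
    m=(W[...,0]>515)&(W[...,0]<575)&(W[...,1]>-110)&(W[...,1]<-45)&(W[...,2]>92)&(W[...,2]<108)
    w=W[m]; c=w.mean(0); u,s,v=np.linalg.svd(w[:,:2]-c[:2],full_matrices=False); cs.append(np.degrees(np.arctan2(v[0,1],v[0,0]))%180)
print("dial",180-np.array(cs))
ax=(543.55,-77.05)
for r in (35,36,42,44,46):
    A=np.radians(np.arange(45,85,0.25)); P=np.array([proj(T,[ax[0]-r*np.cos(a),ax[1]+r*np.sin(a),66.5]) for a in A]); s=nd.map_coordinates(g,[P[:,1],P[:,0]],order=1); d=s<65; print(r,np.degrees(A[d].min()),np.degrees(A[d].max()),np.degrees(A[d].mean()).round(1))
go(500,-300,200)
E
```

```text
t: 49.45
eef_pos: [468.4, -364.3, 385.9]
tool_rot: [0.0, 0.842, -0.54, 0.006]
wrist_force: [-0.1, -0.5, 0.3]
grip_width: 35.3
t: 49.95
eef_pos: [372.4, -441.2, 385.2]
tool_rot: [-0.001, 0.841, -0.54, 0.007]
wrist_force: [0.3, 0.7, 0.2]
grip_width: 35.3
dial [63.74649877 64.17203138 64.15606168 64.57975304]
35 61.75 66.0 63.9
36 61.50000000000001 67.0 64.2
42 58.75 71.0 64.9
44 57.74999999999999 70.75 64.3
46 58.25 70.25 64.3
turn [-0.004 -0.007  0.   ] shift [-0.623 -1.444  0.187] | TCP [ 373.8 -440.4  385. ] yaw -65.2 t 50.15 F [ 0.6  0.1 -0.5] w 35.2 j7 -1.36
```

View pics/dial5.png

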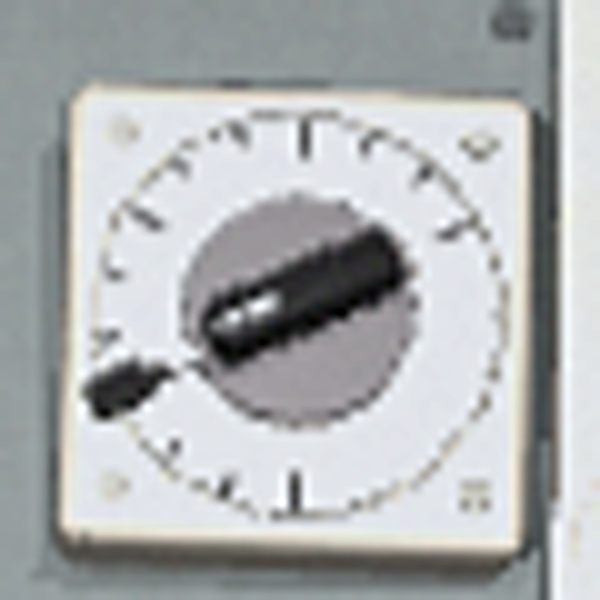

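View pics/dial6.png

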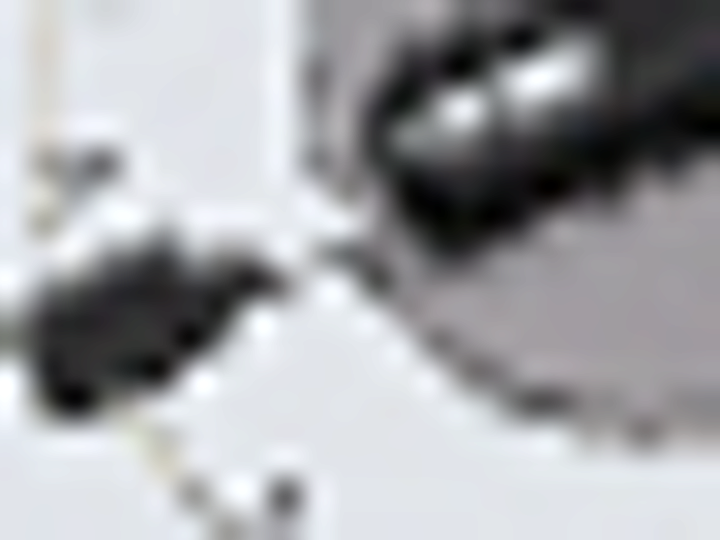

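The dial reads 64.2° and the tab 64.2°, and the tab hasn't moved. I'll check the whole scene before handing in.

```bash
python3 - <<'E'
from h import *
S=cap("side"); cv2.imwrite("pics/sf.png",S["color"][:,:,::-1]); T=cap("top"); cv2.imwrite("pics/tf.png",np.clip(T["color"][:,:,::-1]*1.7,0,255).astype(np.uint8))
for n,c in (("side",S),("top",T)):
    W=cloud(c); d=np.hypot(W[...,0]-547,W[...,1]-117); m=(d<84)&(d>62)&(W[...,2]>120)&(W[...,2]<150)
    w=W[m]; A=np.c_[w[:,:2]-[547,117],np.ones(len(w))]; print(n,np.linalg.lstsq(A,w[:,2],rcond=None)[0].round(4))
    m=(d<60)&(W[...,2]>160)&(W[...,2]<182); print(cv2.minAreaRect(W[m][:,:2].astype(np.float32)))
E
```

```text
side [ 3.40000e-03 -7.00000e-04  1.38501e+02]
((549.3804321289062, 112.48395538330078), (24.138193130493164, 78.94499969482422), 87.15043640136719)
top [-2.60000e-03 -6.00000e-04  1.38651e+02]
((548.1702270507812, 117.1182632446289), (18.438257217407227, 80.47423553466797), 88.24674224853516)
```

View pics/sf.png

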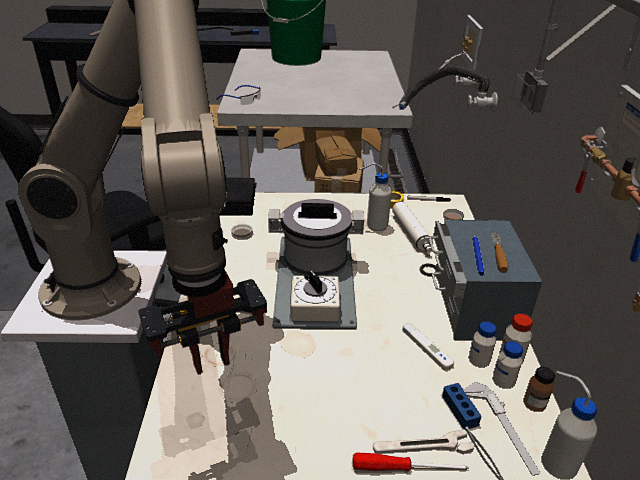

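View pics/tf.png

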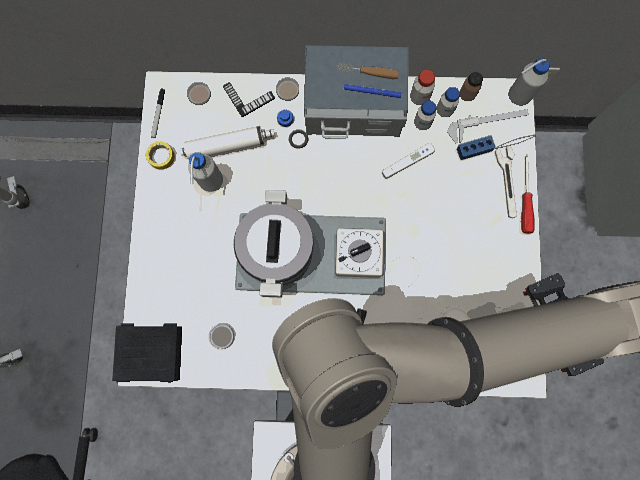

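```bash
python3 -c "
from station import workorder
print(workorder.close_job())"
```

```text
the job is handed in; nothing more can be done
None
```

The job is done and handed in at about 50 s of the 210 s allowed. I freed the cap and lifted it off, stood all three loose bottles in the pot, relocked the cap, and turned the dial to the set-point tab.

**Last checks**
- **Bottles:** before the cap went back on, the pictures showed all three inside the pot with their caps up. Two measured about 113 mm at the top, right for standing on the floor. The third I judged from the picture and the contact force when it was set down.
- **Cap:** it sits level with its disc at 138.5–138.7 mm (138.9 mm locked at the start), and both ears are inside the jaws. It is about 3–4 mm off its starting position along x, and about 2° past aligned. Both are within its play, so I left it; I did not try turning it back to test the lock.
- **Dial:** my first turn stopped about 4° short because I had first read the tab at 60.5°. After I corrected it, the dial read 64.2° ± 0.4° and the tab 64.2°. The tab did not move.
- **Other things:** the wash bottle, meter, dish and bottles by the cabinet looked unmoved in the last pictures. I noticed no knock to the bottles or cap.
- **Cameras:** the two views disagreed by 2–4 mm. I settled it by averaging them and by checking where the gripper met the handles.

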